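Mount the dispatch camera and photograph the jars

TASK

Set the camera head's socket fully down over the ball of the mount, with the lens looking at the green tray, and only then press its red latch lever right down to lock it. Move every jar from the white tray into the green tray, each standing upright, and when they are all in and the camera is locked, press the blue shutter button fully down and let it come up again. Leave the scanner, carton and pen where they are.

Things in the scene. Friction and masses are not known exactly. Their poses are not given: they have to be found in the camera images.
- tray: Green shallow outgoing tray, fixed. 300 (x) x 220 (y) x 25 mm high, walls and floor 4 mm thick, open on top. Origin: centre of its underside; x along the long side, z up. Its place and the white tray's may be exchanged.
- intake: White shallow intake tray, fixed, the same size and make as the green one; the jars start upright in it. Origin: centre of its underside; x along the long side.
- mount: Fixed camera mount: dark 110 mm square base plate 12 mm thick, a post, an aluminium collar 90 mm across with its flat top 60 mm above the table, and above it on a 16 mm neck a steel ball 30 mm across (centre 78 mm, top 93 mm above the table). Origin: centre of the base's underside, on the ball's axis, z up.
- mount_collar (a point): Centre of the flat top of the mount's collar, 60 mm above the table, on the ball's axis. The camera head's underside rests here when it is fully seated.
- head: Loose camera head, 0.3-0.5 kg. Below: aluminium cup, 56 mm outside, its bore (36 mm wide, 36 deep) open underneath, fits the ball. Above: grey housing to grip across its 44 mm width (y), x from -22 to 48 mm, 44 to 94 mm high, blue top; black lens in front to x = 62; red latch lever behind. On the mount it turns to any heading. Origin: centre of the cup's underside; x = where the lens looks; z up.
- latch (a joint): Red latch lever at the back of the head: 44 mm long, 20 wide, 6 thick, hinged 34 mm behind the head's axis and 34 mm above its underside, about the head's y. 0: up and back at 49 degrees (open); 0.85 rad: level, straight back (locked). Starts at 0 to 0.1; stiff friction, 0.1 N m (3 to 5 N on the lever); stays where left.
- latch_tip (a point): Free end of the red latch lever, on its middle line; open it is 63 mm behind the head's axis and 67 mm above the head's underside, locked 78 mm behind and 34 mm above.
- shutter (a joint): Blue spring push button that releases the camera shutter: travel 6 mm, 0 up, 0.006 fully down, about 5 N; springs back when let go.
- shutter_top (a point): Centre of the top of the blue shutter button (32 mm across) in its low grey housing, fixed on the table.
- jar1: Amber glass ointment jar with a white label band, 50 mm across, and a flat blue lid 49 mm across; 48 mm high in all, about 110 g. Starts upright in the white tray; may be absent. Origin: centre of its underside, z up along its axis.
- jar2: Amber glass ointment jar with a white label band, 50 mm across, and a flat orange lid 49 mm across; 48 mm high in all, about 110 g. Starts upright in the white tray; may be absent. Origin: centre of its underside, z up along its axis.
- jar3: Amber glass ointment jar with a white label band, 50 mm across, and a flat blue lid 49 mm across; 48 mm high in all, about 110 g. Starts upright in the white tray; may be absent. Origin: centre of its underside, z up along its axis.
- jar4: Amber glass ointment jar with a white label band, 50 mm across, and a flat orange lid 49 mm across; 48 mm high in all, about 110 g. Starts upright in the white tray; may be absent. Origin: centre of its underside, z up along its axis.
- jar5: Amber glass ointment jar with a white label band, 50 mm across, and a flat blue lid 49 mm across; 48 mm high in all, about 110 g. Starts upright in the white tray; may be absent. Origin: centre of its underside, z up along its axis.
- jar6: Amber glass ointment jar with a white label band, 50 mm across, and a flat orange lid 49 mm across; 48 mm high in all, about 110 g. Starts upright in the white tray; may be absent. Origin: centre of its underside, z up along its axis.
- scanner: Bystander: black and grey hand scanner lying on the counter, about 180 x 55 x 32 mm. Leave it alone. Origin at its underside.
- carton: Bystander: white paper carton, 50 x 110 x 45 mm. Leave it alone. Origin: centre of its underside.
- pen: Bystander: yellow pen, 130 x 11 mm. Leave it alone. Origin: centre of its underside.
Mind the look-alikes: they are no part of the job. Leave any turquoise look-alike of the jar4 alone.

How it is judged:
By the outcome, as a careful person would: the job done as asked, in the order asked, and still so for the second after the job is handed in, with the robot touching nothing.
Of jar1, jar2, jar3, jar4, jar5, jar6 only 4 to 6 are there at a start; the rules pass over those that are not, and their reading is None.
At some moment in a run one of jar1, jar2, jar3, jar4, jar5, jar6 may be knocked a few centimetres aside while the robot is not near it.
It also fails if it takes over 210 s, if anything falls off the work surface, if the arm or the gripper's body presses on something with over 40 N, if the wrist force passes 120 N, or if a joint passes its speed limit or range.

ROBOT

A 7-joint arm with a two-finger parallel gripper is mounted at the origin on the work surface. World frame = base frame: x ahead of the robot, y to its left, z up, the work surface at z = 0. Lengths are in m, angles in degrees, forces in N, time in s.
With the tool pointing down it reaches from about 0.425 to 0.875 m from the base axis. Payload 4.7 kg.
Tool frame: the origin (TCP) lies at the very end of the fingers, on their centre line; the grasp point (between the pads) lies env.grip_point_offset behind it (env.grip_point_offset is the distance from the TCP to the grasp point, in m); z points along the fingers, y is the direction in which the jaws open and shut (so a half turn about z gives the same grasp; the last joint's range is limited). The gripper opens to 87 mm and grips with 3 to 60 N. Pads are 19 mm wide; open, the fingers measure 117 mm over their backs; the gripper's body (75 mm by 190 mm) begins 51 mm behind the grasp point.
Start: joints at [-70.583, 18.392, -4.016, 83.108, 1.295, 78.541, -3.26], TCP at [0.207, 0.616, 0.223] pointing down, gripper open.
Joint ranges: [-163.93, 163.93], [-17.29, 119.83], [-79.2, 71.16], [3.27, 140.29], [-89.18, 269.18], [5.43, 117.66], [-154.24, 154.24]. Speed limits (degrees/s): [147.25, 147.25, 180, 180, 180, 180, 180].

INTERFACE

Orientations are given as [roll, pitch, yaw] about the fixed x, y, z axes, in that order (R = Rz(yaw) Ry(pitch) Rx(roll)).
In Python, from cell import env gives the robot as it stands.
- The arm moves only by the tool send_rows, never from a script. Its argument "plan" is a list of rows, each a list of 7 numbers: the finger opening in mm, from 0 to 87, then the shift along the tool's x, y, z in mm, then the turn, a rotation vector about the tool's x, y, z in rad. A call has 1 to 12 rows; each row shifts and turns the commanded pose from where the row before left it, along the tool's axes as they then stand; what a row does not reach is not made up. A row lasts 1/10 s, in which the tool goes at most 50 mm and 8.59 degrees, less where a joint would pass 70% of its speed; a pose out of reach is approached as far as the arm can. A call is refused whole if a number of a shift passes 50 or a number of a turn 0.15, either way. A call with a gripper value outside its range is refused whole. The fingers move at their own pace and stop on an object; "grip_force" is the grip in N (left out, the last holds). Time passes only in rows, so rows that do not move let the fingers close. It gives the time, the measured TCP pose, the force and the opening at its end, in the units of the state.
- env.get_obs(): the state, without advancing time (a new reading comes with each control period).
- env.read_camera(name): name is "scene" or "top" or "wrist"; returns the picture (480x640x3 uint8, red, green, blue); there is no depth.
- env.get_calibration(name): a dict with "fx", "fy", "cx", "cy" (pixels), "k1" (the pictures are not rectified: a ray, as slopes to the right and down, at radius r is drawn at 1 + k1 r^2 times it, then the intrinsics apply), "extrinsics" (4x4, takes a point from camera to world coordinates). Camera axes: x right, y down, z forward; pixel columns grow to the right and rows downward; lengths in m; the calibration is good to about 2 mm. A picture is of the moment at which its call begins: read the wrist's pose just before it. get_calibration takes no time and is no camera call; for the wrist camera it gives the pose at the moment of the call.
- env.sign_off(): hands the job in, once; it reports no verdict.
Trained networks look in the newest picture that a camera, given by its name, has taken for a name from the list of things; names that differ only in an ending like _2 or _b are one class to them, and where a whole thing is asked for, a point or a joint stands for the part that bears it (a point fixed in the world has none). Each returns a list of dicts, best first, with "confidence" (0 to 1); they miss things now and then, are a little off and sometimes report something else, mostly with a low value. They report only what shows in the picture. A call takes as long as a camera call. They do not tell look-alikes from the thing itself.
- env.regions_of(camera, query): "region" (480x640 bool, what is visible of it) and "rect" ([left, top, right, bottom] in pixels, round what is visible of it).
The state is a dict: "time_s": time; "qpos": joint angles; "joint_velocities": joint speeds; "effort": joint torques, N m; "tool_pos": TCP position; "tool_rot": TCP orientation; "force": force on the tool from outside, world axes, zero at the start; "wrist_torque": the same for the moment, N m; "grip_width": finger opening in m.
Only numpy, scipy, OpenCV 4.12 (cv2) and the standard library are available. Lean on these libraries where they do the work, as an engineer would, in place of code of your own. Each camera call takes 0.05 s, during which the arm holds its last target. There are 200 camera calls.

## Working session

There is one attempt and no reset: what is moved stays moved. The work goes in short steps, Python scripts to look and compute and a tool call to move; the robot and the scene stay as the last step left them, time stands still between calls to the robot, and variables do not carry over. Pictures are saved under pics/ and viewed, about 12 in all and at most 16, crops included, and the job is handed in when it is done.

Besides the shell and the picture viewer there is one more tool, called after "Call:" in YAML: its name, and indented under it one key for each argument. send_rows: Moves the arm, as the interface text tells. Its arguments: {"type":"object","properties":{"plan":{"type":"array"},"grip_force":{"type":"number"}},"required":["plan"]}

```bash
mkdir -p pics; ls
cat > h.py <<'E'
from cell import env
import numpy as np, cv2
def shot(c,name=None):
    im=env.read_camera(c)
    if name: cv2.imwrite(f'pics/{name}.png',im[:,:,::-1])
    return im
def ray(c,u,v,K=None):
    K=K or env.get_calibration(c)
    xd=np.array([(u-K['cx'])/K['fx'],(v-K['cy'])/K['fy']]);x=xd.copy()
    for _ in range(20): x=xd/(1+K['k1']*(x@x))
    E=np.array(K['extrinsics']);d=E[:3,:3]@np.array([x[0],x[1],1]);return E[:3,3],d
def at(c,u,v,z,K=None):
    o,d=ray(c,u,v,K);return o+d*(z-o[2])/d[2]
def proj(c,p,K=None):
    K=K or env.get_calibration(c);E=np.array(K['extrinsics'])
    q=E[:3,:3].T@(np.array(p)-E[:3,3]);x=q[:2]/q[2];x=x*(1+K['k1']*(x@x))
    return np.array([x[0]*K['fx']+K['cx'],x[1]*K['fy']+K['cy']])
E
python3 - <<'E'
from h import *
np.set_printoptions(precision=4,suppress=True)
print(env.get_obs(),env.grip_point_offset)
for c in ['scene','top','wrist']:
    shot(c,c+'0'); K=env.get_calibration(c); print(c,K)
E
```

```text
pics
{'time_s': 0.0, 'qpos': array([-70.585 ,  18.4397,  -4.017 ,  83.1754,   1.295 ,  78.5416,
        -3.2594]), 'joint_velocities': array([ 0.21  ,  0.0012,  0.0076, -0.0492,  0.0332, -0.0222,  0.1148]), 'effort': array([  0.0001, -49.1282,  -0.404 , -31.2538,  -0.0639,   0.0437,
         0.0002]), 'tool_pos': array([0.2073, 0.6155, 0.2214]), 'tool_rot': array([-179.8885,    0.0053,  161.3967]), 'force': array([ 0.3684,  0.118 , -1.0433]), 'wrist_torque': array([ 0.0274, -0.0259, -0.0314]), 'grip_width': 0.08708419011297956} 0.0187
scene {'fx': 434.5119860956813, 'fy': 434.5119860956813, 'cx': 312.69156688380417, 'cy': 241.25353825942844, 'k1': -0.01051773146027186, 'extrinsics': array([[-0.7516,  0.5345, -0.3865,  0.8385],
       [ 0.6594,  0.5928, -0.4624,  0.4195],
       [-0.018 , -0.6024, -0.798 ,  0.8254],
       [ 0.    ,  0.    ,  0.    ,  1.    ]])}
top {'fx': 476.2905667254684, 'fy': 476.2905667254684, 'cx': 328.6446874030438, 'cy': 237.03706822714153, 'k1': -0.046254478242351064, 'extrinsics': array([[-0.0111, -0.9939,  0.1095,  0.3571],
       [-0.9996,  0.0138,  0.0242, -0.0108],
       [-0.0256, -0.1092, -0.9937,  1.3607],
       [ 0.    ,  0.    ,  0.    ,  1.    ]])}
wrist {'fx': 395.58415107535944, 'fy': 395.58415107535944, 'cx': 323.4503985633689, 'cy': 239.76359004063025, 'k1': 0.011211535176840814, 'extrinsics': array([[ 0.3194,  0.9154,  0.2449,  0.142 ],
       [ 0.9476, -0.3083, -0.0833,  0.639 ],
       [-0.0007,  0.2587, -0.966 ,  0.3838],
       [ 0.    ,  0.    ,  0.    ,  1.    ]])}
```

View pics/top0.png

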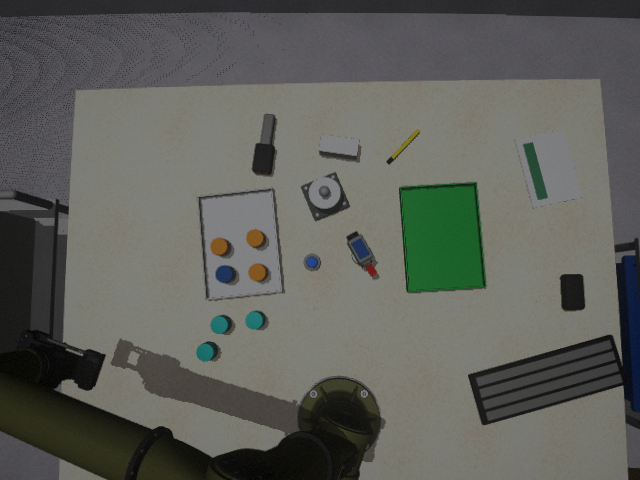

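View pics/scene0.png

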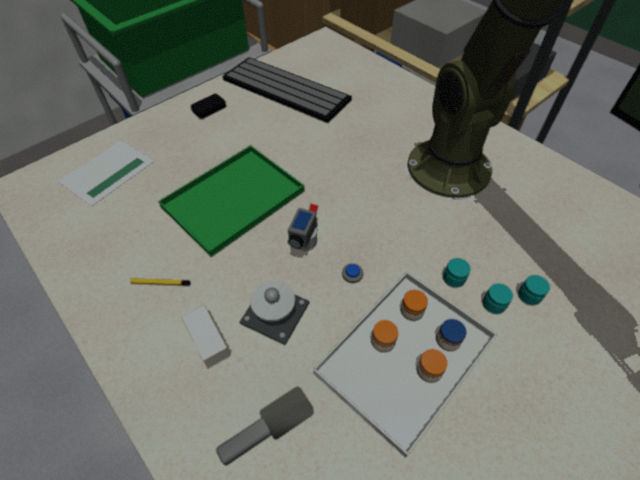

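Run:
```python
from h import *
np.set_printoptions(precision=3,suppress=True)
env.read_camera('top')
Z={'tray':.025,'intake':.025,'mount':.06,'head':.094,'latch':.06,'shutter':.03,'jar1':.048,'jar2':.048,'scanner':.03,'carton':.045,'pen':.01}
for n,z in Z.items():
    for r in env.regions_of('top',n):
        ys,xs=np.nonzero(r['region'])
        print(n,round(r['confidence'],2),np.array(r['rect']),at('top',xs.mean(),ys.mean(),z)[:2],len(xs))
env.read_camera('scene')
for n in ['head','latch','mount','shutter']:
    for r in env.regions_of('scene',n): print('S',n,round(r['confidence'],2),np.array(r['rect']))
```

```text
tray 0.74 [401.2 181.8 483.2 290.8] [ 0.5   -0.296] 8235
intake 0.6 [196.4 188.1 283.  300.1] [0.496 0.275] 6782
mount 0.86 [301.5 175.6 348.6 220.5] [0.614 0.03 ] 1395
head 0.6 [348.5 230.6 377.7 275.9] [ 0.454 -0.064] 700
shutter 0.5 [306.4 255.4 318.5 272.7] [0.434 0.07 ] 86
jar1 0.89 [197.6 342.4 221.2 361.7] [0.193 0.357] 330
jar1 0.83 [206.  239.7 228.7 257.7] [0.479 0.325] 256
jar1 0.69 [248.  233.2 264.1 250.5] [0.499 0.225] 298
jar1 0.59 [250.9 264.9 268.  277.5] [0.408 0.219] 285
jar1 0.55 [244.9 310.3 264.  327.9] [0.277 0.226] 300
jar1 0.54 [213.  317.8 233.6 332.5] [0.266 0.32 ] 308
jar1 0.21 [400.  182.6 487.  292.3] [ 0.498 -0.291] 8385
jar2 0.89 [197.6 342.4 221.2 361.7] [0.193 0.357] 330
jar2 0.83 [206.  239.7 228.7 257.7] [0.479 0.325] 256
jar2 0.69 [248.  233.2 264.1 250.5] [0.499 0.225] 298
jar2 0.59 [250.9 264.9 268.  277.5] [0.408 0.219] 285
jar2 0.55 [244.9 310.3 264.  327.9] [0.277 0.226] 300
jar2 0.54 [213.  317.8 233.6 332.5] [0.266 0.32 ] 308
jar2 0.21 [400.  182.6 487.  292.3] [ 0.498 -0.291] 8385
scanner 0.96 [250.3 112.6 276.8 174. ] [0.769 0.203] 969
carton 0.62 [321.  133.6 356.1 159.4] [ 0.759 -0.01 ] 811
pen 0.49 [390.7 129.4 422.6 163.6] [ 0.77  -0.199] 173
S head 0.6 [287.6 204.5 321.6 251.4]
S latch 0.72 [155.8 147.3 303.3 256.2]
S mount 0.8 [240.9 281.9 309.5 346.8]
S shutter 0.64 [130.6 279.5 188.4 286.7]
S shutter 0.54 [343.7 265.2 362.3 276.8]
```

The top view shows one blue jar and three orange jars in the white tray: blue at (225,273), orange at (220,246), (256,238) and (258,271). The three turquoise look-alikes are outside the tray at (221,324), (256,320) and (206,352). The head stands upright at (361,250), its lens towards upper left. The mount is at (325,195), the shutter at (312,262), and the green tray is on the right.

```bash
cat >> h.py <<'E'
from scipy.spatial.transform import Rotation as Ro
def go(targets,p=None,yaw=None):
    """targets: list of (x,y,z,yaw); prints tool-frame total shift (mm) & turn, turn first and then shift"""
    o=env.get_obs(); p=np.array(o['tool_pos']) if p is None else np.array(p)
    R=o['tool_rot']; print('now',p.round(4),np.round(R,2),'t',o['time_s'],'w',round(o['grip_width'],4),'F',np.round(o['force'],1))
    R0=Ro.from_euler('xyz',R,degrees=True)
    for t in targets:
        Rt=Ro.from_euler('xyz',[180,0,t[3]],degrees=True)
        rv=(R0.inv()*Rt).as_rotvec(); s=Rt.inv().apply(np.array(t[:3])-p)*1000
        n=int(np.ceil(np.abs(rv).max()/.149)); m=int(np.ceil(np.linalg.norm(s)/48))
        print(t,'turn',rv.round(4),'=',n,'x',(rv/max(n,1)).round(4),' shift',s.round(1),'=',m,'x',(s/max(m,1)).round(1))
        R0=Rt;p=np.array(t[:3])
E
python3 - <<'E'
from h import *
go([(.40,.34,.25,211),(.455,-.065,.26,211)])
E
```

```text
now [0.2075 0.616  0.2226] [179.99   0.   161.39] t 1.0 w 0.0871 F [ 0.2  0.3 -0.1]
(0.4, 0.34, 0.25, 211) turn [ 1.000e-04  1.000e-04 -8.658e-01] = 6 x [ 0.      0.     -0.1443]  shift [ -22.9 -335.8  -27.4] = 8 x [ -2.9 -42.   -3.4]
(0.455, -0.065, 0.26, 211) turn [0. 0. 0.] = 0 x [0. 0. 0.]  shift [ 161.4 -375.5  -10. ] = 9 x [ 17.9 -41.7  -1.1]
```

Call:
send_rows:
  plan:
    - [87, 0, 0, -4, 0, 0, -0.144]
    - [87, 0, 0, -4, 0, 0, -0.144]
    - [87, 0, 0, -4, 0, 0, -0.144]
    - [87, 0, 0, -4, 0, 0, -0.144]
    - [87, 0, 0, -4, 0, 0, -0.144]
    - [87, 0, 0, -4, 0, 0, -0.144]
    - [87, -3, -40, 0, 0, 0, 0]
    - [87, -3, -40, 0, 0, 0, 0]
    - [87, -3, -40, 0, 0, 0, 0]
    - [87, -3, -40, 0, 0, 0, 0]
    - [87, -3, -40, 0, 0, 0, 0]
    - [87, -3, -40, 0, 0, 0, 0]

```text
time_s: 2.2
tool_pos: [0.347, 0.4179, 0.2468]
tool_rot: [180.0, 0.0, -149.1]
force: [0.8, 0.1, 0.0]
grip_width: 0.0867
```

Call:
send_rows:
  plan:
    - [87, -3, -40, -2, 0, 0, 0]
    - [87, -3, -40, -2, 0, 0, 0]
    - [87, 18, -42, -2, 0, 0, 0]
    - [87, 18, -42, -2, 0, 0, 0]
    - [87, 18, -42, -2, 0, 0, 0]
    - [87, 18, -42, 0, 0, 0, 0]
    - [87, 18, -42, 0, 0, 0, 0]
    - [87, 18, -42, 0, 0, 0, 0]
    - [87, 18, -42, 0, 0, 0, 0]
    - [87, 18, -42, 0, 0, 0, 0]
    - [87, 18, -42, 0, 0, 0, 0]
    - [87, 0, 0, 0, 0, 0, 0]

```text
time_s: 3.4
tool_pos: [0.4475, -0.0608, 0.2572]
tool_rot: [-179.9, 0.0, -149.7]
force: [0.3, 0.5, -0.4]
grip_width: 0.0871
```

Run:
```python
from h import *
np.set_printoptions(precision=4,suppress=True)
o=env.get_obs();print(o['time_s'],o['tool_pos'],o['tool_rot'],o['qpos'])
shot('wrist','w1')
K=env.get_calibration('wrist')
for n in ['head','latch']:
    for r in env.regions_of('wrist',n):
        ys,xs=np.nonzero(r['region']);print(n,r['confidence'],r['rect'],xs.mean(),ys.mean())
im=cv2.imread('pics/w1.png');hsv=cv2.cvtColor(im,cv2.COLOR_BGR2HSV)
for nm,lo,hi,z in [('blue',(100,100,40),(125,255,255),.094),('red',(0,120,60),(8,255,255),.06)]:
    m=cv2.inRange(hsv,lo,hi);n,l,st,ce=cv2.connectedComponentsWithStats(m)
    for i in range(1,n):
        if st[i,4]>150:
            c=cv2.findContours((l==i).astype(np.uint8),0,1)[0][0];R=cv2.minAreaRect(c)
            bx=cv2.boxPoints(R)
            print(nm,st[i],ce[i]);print(np.array([at('wrist',*q,z,K)[:2] for q in bx]),at('wrist',*ce[i],z,K))
```

```text
3.4 [ 0.4475 -0.0608  0.2572] [-179.8722    0.0369 -149.7297] [-25.4604  -8.9379  26.8726 107.5424   4.1757  80.3703 120.7086]
head 0.8 [285.3, 139.1, 342.7, 285.3] 312.8936893203884 218.44789644012945
latch 0.89 [298.2, 138.1, 331.6, 178.0] 314.8478260869565 158.7945652173913
blue [ 294  206   37   59 2040] [311.7074 234.9608]
[[ 0.4947 -0.0601]
 [ 0.4502 -0.0831]
 [ 0.436  -0.0569]
 [ 0.48   -0.0328]] [ 0.4647 -0.0584  0.094 ]
blue [424 242  30  29 689] [437.9347 256.0073]
[[0.4216 0.0271]
 [0.4091 0.0483]
 [0.4297 0.0629]
 [0.4425 0.0413]] [0.4259 0.0444 0.094 ]
red [304 140  23  34 727] [314.8391 156.2421]
[[ 0.4016 -0.1039]
 [ 0.3918 -0.0872]
 [ 0.4165 -0.0726]
 [ 0.4265 -0.0896]] [ 0.4088 -0.0887  0.06  ]
```

View pics/w1.png

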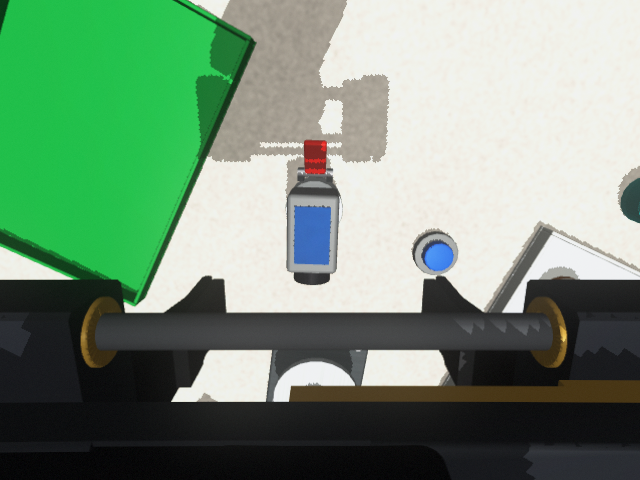

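The wrist picture shows the head upright: blue top at (312,235), red lever behind it at (315,156), lens at (311,278), shutter at (438,255). The heading comes out at about 28°.

Run:
```python
from h import *
go([(.4585,-.0617,.13,208.3),(.4585,-.0617,.052,208.3)])
```

```text
now [ 0.4474 -0.0532  0.2566] [ 1.7996e+02  4.0000e-02 -1.4911e+02] t 3.55 w 0.087 F [-0.3 -0.  -0.4]
(0.4585, -0.0617, 0.13, 208.3) turn [0.0006 0.0006 0.0452] = 1 x [0.0006 0.0006 0.0452]  shift [ -5.8 -12.7 126.6] = 3 x [-1.9 -4.2 42.2]
(0.4585, -0.0617, 0.052, 208.3) turn [0. 0. 0.] = 0 x [0. 0. 0.]  shift [ 0. -0. 78.] = 2 x [ 0. -0. 39.]
```

The arm had not settled when that picture was taken, so I'm measuring again now that it is still.

```bash
cat >> h.py <<'E'
def blobs(name,specs,mn=150,cam='wrist'):
    K=env.get_calibration(cam);im=shot(cam,name);hsv=cv2.cvtColor(im,cv2.COLOR_RGB2HSV)
    for nm,lo,hi,z in specs:
        m=cv2.inRange(hsv,lo,hi);n,l,st,ce=cv2.connectedComponentsWithStats(m)
        for i in range(1,n):
            if st[i,4]>mn:
                c=cv2.findContours((l==i).astype(np.uint8),0,1)[0][0];bx=cv2.boxPoints(cv2.minAreaRect(c))
                B=np.array([at(cam,*q,z,K)[:2] for q in bx])
                e=B[1]-B[0],B[2]-B[1];L=max(e,key=np.linalg.norm)
                print(nm,st[i],ce[i].round(1),'ctr',at(cam,*ce[i],z,K)[:2].round(4),'rect ctr',B.mean(0).round(4),'sides',[round(np.linalg.norm(x)*1000,1) for x in e],'ang',round(np.degrees(np.arctan2(L[1],L[0])),1))
BLUE=('blue',(100,100,40),(125,255,255));RED=('red',(0,120,60),(8,255,255));ORANGE=('orange',(9,150,60),(20,255,255))
E
python3 - <<'E'
from h import *
blobs('w2',[BLUE+(.094,),RED+(.055,)])
blobs('w2b',[BLUE+(.094,),RED+(.055,)])
go([])
E
```

```text
blue [ 285  201   38   60 2065] [303.1 230.6] ctr [ 0.4649 -0.0627] rect ctr [ 0.4654 -0.0625] sides [np.float64(50.3), np.float64(30.0)] ang -152.8
blue [416 240  30  29 687] [430.7 253.9] ctr [0.4266 0.0416] rect ctr [0.4269 0.0416] sides [np.float64(24.6), np.float64(25.2)] ang 35.4
red [296 135  23  35 737] [307.5 152.1] ctr [ 0.4093 -0.0925] rect ctr [ 0.4097 -0.0929] sides [np.float64(19.5), np.float64(29.8)] ang 30.7
blue [ 285  201   37   59 2065] [302.5 230. ] ctr [ 0.4648 -0.0628] rect ctr [ 0.4649 -0.0621] sides [np.float64(29.8), np.float64(50.4)] ang 30.9
blue [416 240  30  29 685] [430.2 253.8] ctr [0.4266 0.0417] rect ctr [0.4267 0.0421] sides [np.float64(24.6), np.float64(25.2)] ang 35.5
red [296 135  23  35 734] [306.9 151.6] ctr [ 0.4093 -0.0927] rect ctr [ 0.4097 -0.0923] sides [np.float64(19.5), np.float64(29.8)] ang 30.8
now [ 0.4474 -0.0523  0.2565] [ 179.98    0.   -148.96] t 3.65 w 0.0871 F [-0.5  0.4 -0.7]
```

Run:
```python
from h import *
go([(.4587,-.0661,.13,209.3),(.4587,-.0661,.052,209.3)])
```

```text
now [ 0.4474 -0.0523  0.2565] [ 179.98    0.   -148.96] t 3.65 w 0.0871 F [-0.5  0.4 -0.7]
(0.4587, -0.0661, 0.13, 209.3) turn [0.0003 0.0001 0.0303] = 1 x [0.0003 0.0001 0.0303]  shift [ -3.1 -17.5 126.5] = 3 x [-1.  -5.8 42.2]
(0.4587, -0.0661, 0.052, 209.3) turn [0. 0. 0.] = 0 x [0. 0. 0.]  shift [ 0. -0. 78.] = 2 x [ 0. -0. 39.]
```

Call:
send_rows:
  plan:
    - [87, -1, -6, 40, 0, 0, 0.03]
    - [87, -1, -6, 40, 0, 0, 0]
    - [87, -1, -6, 40, 0, 0, 0]
    - [87, 0, 0, 20, 0, 0, 0]
    - [87, 0, 0, 10, 0, 0, 0]
    - [87, 0, 0, 0, 0, 0, 0]
    - [87, 0, 0, 0, 0, 0, 0]
    - [87, 0, 0, 0, 0, 0, 0]

```text
time_s: 4.45
tool_pos: [0.4603, -0.0676, 0.1081]
tool_rot: [-179.9, 0.2, -150.8]
force: [-1.0, 0.3, -0.3]
grip_width: 0.087
```

Run:
```python
from h import *
go([(.4587,-.0661,.052,209.3)])
```

```text
now [ 0.4603 -0.0676  0.1081] [-1.7994e+02  1.6000e-01 -1.5079e+02] t 4.45 w 0.087 F [-1.   0.3 -0.3]
(0.4587, -0.0661, 0.052, 209.3) turn [-0.0011  0.0028 -0.0015] = 1 x [-0.0011  0.0028 -0.0015]  shift [ 0.6  2.1 56.1] = 2 x [ 0.3  1.  28. ]
```

Call:
send_rows:
  plan:
    - [87, 1, 2, 20, 0, 0, 0]
    - [87, 0, 0, 20, 0, 0, 0]
    - [87, 0, 0, 16, 0, 0, 0]
    - [87, 0, 0, 0, 0, 0, 0]
    - [87, 0, 0, 0, 0, 0, 0]
    - [40, 0, 0, 0, 0, 0, 0]
    - [40, 0, 0, 0, 0, 0, 0]
    - [40, 0, 0, 0, 0, 0, 0]
    - [40, 0, 0, 0, 0, 0, 0]
    - [40, 0, 0, 0, 0, 0, 0]
    - [40, 0, 0, 0, 0, 0, 0]
    - [40, 0, 0, 0, 0, 0, 0]
  grip_force: 30

```text
time_s: 5.65
tool_pos: [0.4572, -0.0667, 0.0505]
tool_rot: [-180.0, 0.0, -150.8]
force: [-0.3, -0.2, 1.0]
grip_width: 0.0438
```

Run:
```python
from h import *
go([])
# mount: find ball/collar in top camera
K=env.get_calibration('top');im=shot('top','t1')
cv2.imwrite('pics/t1c.png',cv2.resize(im[150:310,270:430,::-1],(640,640),interpolation=cv2.INTER_CUBIC))
for z,p in [(.0,(.614,.03,0)),(.06,(.614,.03,.06)),(.093,(.614,.03,.093))]: print(proj('top',p,K))
```

```text
now [ 0.4572 -0.0667  0.0505] [-1.7999e+02  1.0000e-02 -1.5082e+02] t 5.65 w 0.0438 F [-0.3 -0.2  1. ]
[325.60231874 200.44581964]
[324.91206581 196.43653297]
[324.50526069 194.07369346]
```

View pics/t1c.png

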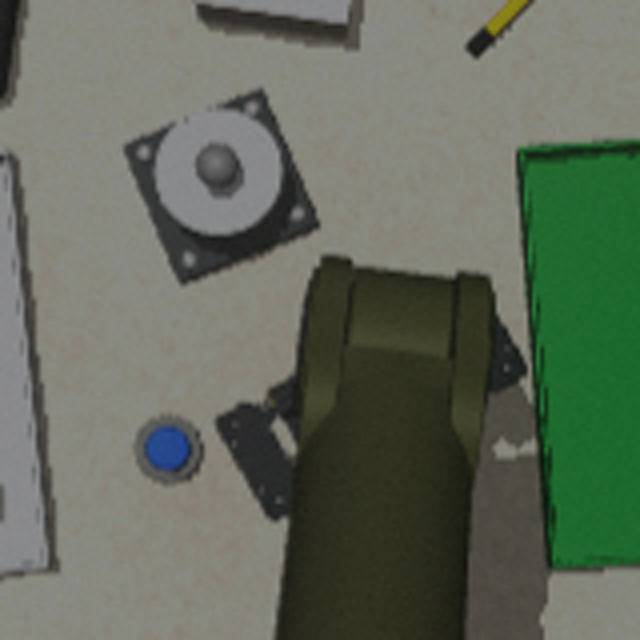

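Gripped: 43.8 mm fits the 44 mm housing. The crop shows the collar at crop (218,173), which is pixel (324,193). Next I lift, turn, and look at the mount from near.

Call:
send_rows:
  plan:
    - [40, 0, 0, -20, 0, 0, 0]
    - [40, 0, 0, -40, 0, 0, 0]
    - [40, 0, 0, -40, 0, 0, 0]
    - [40, 0, 0, -40, 0, 0, 0]
    - [40, 0, 0, -40, 0, 0, 0]
    - [40, 0, 0, -20, 0, 0, 0]
    - [40, 0, 0, 0, 0, 0, 0.144]
    - [40, 0, 0, 0, 0, 0, 0.144]
    - [40, 0, 0, 0, 0, 0, 0.144]
    - [40, 0, 0, 0, 0, 0, 0.144]
    - [40, 0, 0, 0, 0, 0, 0.144]
    - [40, 0, 0, 0, 0, 0, 0.144]

```text
time_s: 6.9
tool_pos: [0.4563, -0.0666, 0.2495]
tool_rot: [-180.0, -0.1, 159.3]
force: [0.8, -0.5, -3.5]
grip_width: 0.0437
```

Call:
send_rows:
  plan:
    - [40, 0, 0, 0, 0, 0, 0.144]
    - [40, 0, 0, 0, 0, 0, 0.144]
    - [40, 0, 0, 0, 0, 0, 0.144]
    - [40, 0, 0, 0, 0, 0, 0.144]
    - [40, 0, 0, 0, 0, 0, 0.144]
    - [40, 0, 0, 0, 0, 0, 0.144]
    - [40, 0, 0, 0, 0, 0, 0.144]
    - [40, 0, 0, 0, 0, 0, 0.144]
    - [40, 0, 0, 0, 0, 0, 0.144]
    - [40, 0, 0, 0, 0, 0, 0.144]
    - [40, 0, 0, 0, 0, 0, 0.144]
    - [40, 0, 0, 0, 0, 0, 0]

```text
time_s: 8.1
tool_pos: [0.4564, -0.0667, 0.2496]
tool_rot: [-179.9, 0.0, 68.9]
force: [-0.4, -0.3, -3.6]
grip_width: 0.0437
```

Run:
```python
from h import *
go([(.592,-.055,.25,69.1)])
```

```text
now [ 0.4564 -0.0667  0.2496] [-1.7989e+02  4.0000e-02  6.8890e+01] t 8.1 w 0.0437 F [-0.4 -0.3 -3.6]
(0.592, -0.055, 0.25, 69.1) turn [-0.0018  0.0007 -0.0037] = 1 x [-0.0018  0.0007 -0.0037]  shift [ 59.3 122.5  -0.4] = 3 x [19.8 40.8 -0.1]
```

Call:
send_rows:
  plan:
    - [40, 20, 40, 0, 0, 0, 0]
    - [40, 20, 40, 0, 0, 0, 0]
    - [40, 20, 40, 0, 0, 0, 0]
    - [40, 0, 0, 0, 0, 0, 0]
    - [40, 0, 0, 0, 0, 0, 0]
    - [40, 0, 0, 0, 0, 0, 0]
    - [40, 0, 0, 0, 0, 0, 0]
    - [40, 0, 0, 0, 0, 0, 0]

```text
time_s: 8.9
tool_pos: [0.59, -0.0542, 0.2515]
tool_rot: [179.9, -0.1, 68.9]
force: [-0.9, -0.3, -3.1]
grip_width: 0.044
```

Run:
```python
from h import *
go([])
K=env.get_calibration('wrist');shot('wrist','w3')
for z in (.0,.06,.093): print(proj('wrist',(.6235,.032,z),K))
for r in env.regions_of('wrist','mount'):print(r['confidence'],r['rect'])
```

```text
now [ 0.59   -0.0542  0.2515] [ 1.7994e+02 -7.0000e-02  6.8920e+01] t 8.9 w 0.044 F [-0.9 -0.3 -3.1]
[322.38586002 112.69823386]
[322.24004604 108.95358136]
[322.13616123 106.28559212]
0.81 [248.4, 23.7, 404.2, 165.7]
```

View pics/w3.png

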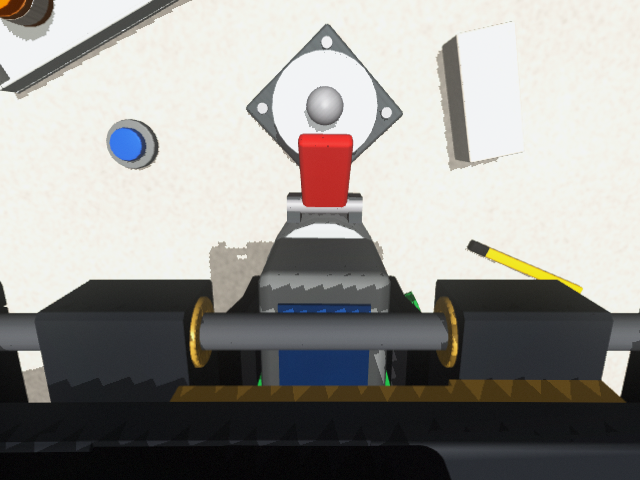

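Run:
```python
from h import *
np.set_printoptions(precision=4,suppress=True)
K=env.get_calibration('wrist')
im=cv2.imread('pics/w3.png');hsv=cv2.cvtColor(im,cv2.COLOR_BGR2HSV)
sub=im[20:180,240:410]
g=cv2.medianBlur(cv2.cvtColor(sub,cv2.COLOR_BGR2GRAY),3)
for nm,a,b in [('collar',45,60),('ball',14,24)]:
    c=cv2.HoughCircles(g,cv2.HOUGH_GRADIENT,1.2,100,param1=120,param2=15,minRadius=a,maxRadius=b)
    if c is not None:
        for u,v,r in c[0][:2]: print(nm,u+240,v+20,r,at('wrist',u+240,v+20,.06 if nm=='collar' else .078,K))
# predicted head points
o=env.get_obs();t=np.array(o['tool_pos']);y=np.radians(o['tool_rot'][2]+180);h=np.array([np.cos(y),np.sin(y),0]);l=np.array([-h[1],h[0],0])
for hx in (4.4,):
  org=t-h*hx/1000-np.array([0,0,.0505]);print('org',org)
  for nm,p in dict(tip=(-63,0,67),tipL=(-63,10,67),tipR=(-63,-10,67),hinge=(-34,0,34),hb=(-22,22,94),hb2=(-22,-22,94)).items():
    print(nm,proj('wrist',org+(h*p[0]+l*p[1])/1000+np.array([0,0,p[2]/1000]),K))
```

```text
collar 327.0 104.600006 55.32 [0.6287 0.0339 0.06  ]
ball 325.8 103.4 17.96 [0.6276 0.0341 0.078 ]
org [ 0.5919 -0.0499  0.2009]
tip [320.2874 146.4461]
tipL [348.2028 146.4327]
tipR [292.3693 146.4491]
hinge [320.9581 209.4185]
hb [388.9381 280.9095]
hb2 [251.012  280.9782]
```

Run:
```python
from h import *
np.set_printoptions(precision=4,suppress=True)
for cam,f,box in [('top','top0',(295,170,360,225)),('scene','scene0',(230,270,320,345))]:
    im=cv2.imread(f'pics/{f}.png');x0,y0,x1,y1=box
    s=cv2.resize(im[y0:y1,x0:x1],None,fx=8,fy=8,interpolation=cv2.INTER_CUBIC)
    g=cv2.cvtColor(s,cv2.COLOR_BGR2GRAY);K=env.get_calibration(cam)
    if cam=='top':
        for a,b,z in [(100,150,.06),(30,55,.078)]:
            c=cv2.HoughCircles(cv2.medianBlur(g,5),cv2.HOUGH_GRADIENT,1.5,300,param1=100,param2=10,minRadius=a,maxRadius=b)
            for u,v,r in c[0][:2]:
                U,V=(u+.5)/8-.5+x0,(v+.5)/8-.5+y0;print(cam,U,V,r/8,at(cam,U,V,z,K))
    cv2.imwrite(f'pics/m_{cam}.png',s)
for cam in ('top','scene'):
  for p in [(.6287,.0339),(.6235,.032)]: print(cam,p,proj(cam,p+(.06,)),proj(cam,p+(.078,)))
```

```text
top 328.40625 192.15625 14.58125 [0.6259 0.0202 0.06  ]
top 335.90625 188.96875 6.35625 [ 0.6308 -0.0009  0.078 ]
top (0.6287, 0.0339) [323.4561 191.2558] [323.2172 189.9127]
top (0.6235, 0.032) [324.1579 193.0837] [323.9284 191.7649]
scene (0.6287, 0.0339) [271.3724 301.3487] [270.5129 296.8548]
scene (0.6235, 0.032) [272.8295 299.2078] [271.9974 294.6929]
```

View pics/m_scene.png

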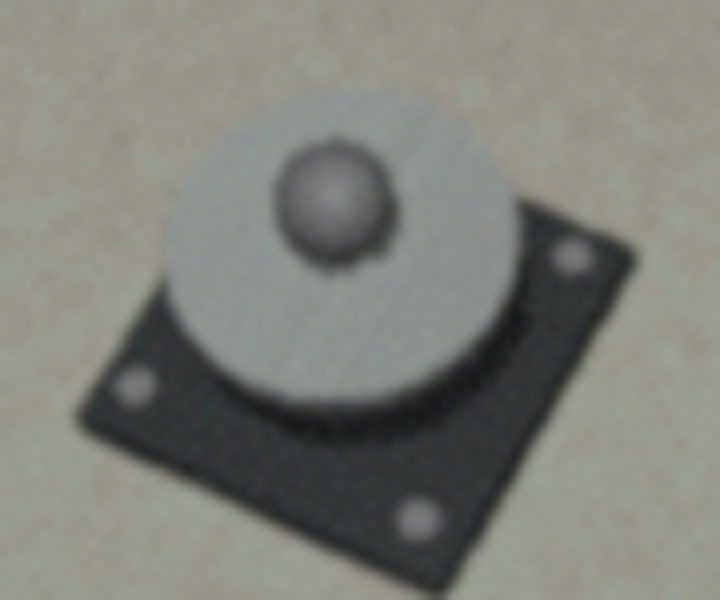

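Cameras compared: the wrist sees both the head and the mount about 2 mm off, while top and scene put the mount at (0.6248, 0.0326). I use that value, and the bore leaves 3 mm of clearance.

Run:
```python
from h import *
go([(.6233,.0287,.25,68.9),(.6233,.0287,.155,68.9)])
```

```text
now [ 0.5903 -0.054   0.2514] [ 1.7994e+02 -6.0000e-02  6.8920e+01] t 9.0 w 0.0441 F [-0.3  0.4 -3.8]
(0.6233, 0.0287, 0.25, 68.9) turn [ 0.001  -0.0011  0.0004] = 1 x [ 0.001  -0.0011  0.0004]  shift [89.   1.   1.4] = 2 x [44.5  0.5  0.7]
(0.6233, 0.0287, 0.155, 68.9) turn [0. 0. 0.] = 0 x [0. 0. 0.]  shift [ 0. -0. 95.] = 2 x [ 0.  -0.  47.5]
```

Call:
send_rows:
  plan:
    - [40, 30, 0, 0, 0, 0, 0]
    - [40, 30, 1, 1, 0, 0, 0]
    - [40, 29, 0, 0, 0, 0, 0]
    - [40, 0, 0, 30, 0, 0, 0]
    - [40, 0, 0, 30, 0, 0, 0]
    - [40, 0, 0, 25, 0, 0, 0]
    - [40, 0, 0, 10, 0, 0, 0]
    - [40, 0, 0, 0, 0, 0, 0]
    - [40, 0, 0, 0, 0, 0, 0]
    - [40, 0, 0, 0, 0, 0, 0]
    - [40, 0, 0, 0, 0, 0, 0]

```text
time_s: 10.1
tool_pos: [0.6246, 0.0288, 0.1562]
tool_rot: [179.9, -0.1, 68.9]
force: [0.7, 1.2, -3.4]
grip_width: 0.0444
```

Run:
```python
from h import *
go([(.6233,.0287,.145,68.9),(.6233,.0287,.1105,68.9)])
im=shot('scene');cv2.imwrite('pics/s2c.png',cv2.resize(im[170:350,190:350,::-1],None,fx=3.3,fy=3.3,interpolation=cv2.INTER_CUBIC))
```

```text
now [0.6246 0.0288 0.1562] [ 1.7986e+02 -8.0000e-02  6.8910e+01] t 10.1 w 0.0444 F [ 0.7  1.2 -3.4]
(0.6233, 0.0287, 0.145, 68.9) turn [ 0.0024 -0.0015  0.0002] = 1 x [ 0.0024 -0.0015  0.0002]  shift [-0.6 -1.1 11.2] = 1 x [-0.6 -1.1 11.2]
(0.6233, 0.0287, 0.1105, 68.9) turn [0. 0. 0.] = 0 x [0. 0. 0.]  shift [ 0.  -0.  34.5] = 1 x [ 0.  -0.  34.5]
```

View pics/s2c.png

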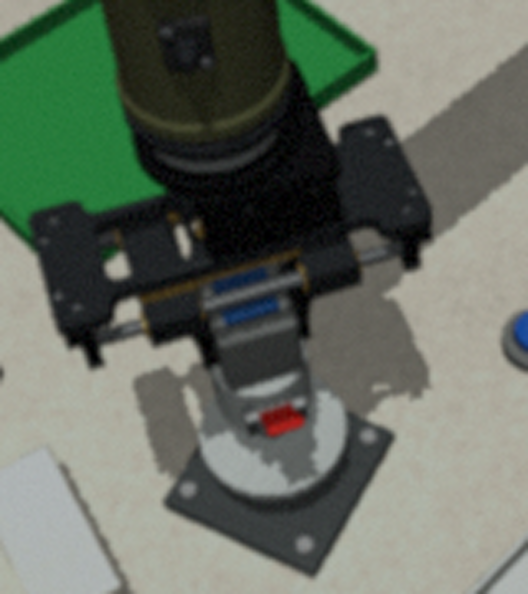

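The scene crop shows the head upright above the collar, lever towards the camera, roughly on the axis. I descend in small steps and watch the force.

Call:
send_rows:
  plan:
    - [40, 0, -1, 3, 0, 0, 0]
    - [40, 0, 0, 3, 0, 0, 0]
    - [40, 0, 0, 3, 0, 0, 0]
    - [40, 0, 0, 3, 0, 0, 0]
    - [40, 0, 0, 3, 0, 0, 0]
    - [40, 0, 0, 3, 0, 0, 0]
    - [40, 0, 0, 0, 0, 0, 0]
    - [40, 0, 0, 0, 0, 0, 0]

```text
time_s: 10.95
tool_pos: [0.6227, 0.0292, 0.1365]
tool_rot: [-180.0, 0.0, 68.9]
force: [-0.1, -0.5, -3.0]
grip_width: 0.0438
```

Run:
```python
from h import *
go([(.6233,.0287,.1105,68.9)])
```

```text
now [0.6227 0.0292 0.1365] [-180.      0.     68.92] t 10.95 w 0.0438 F [-0.1 -0.5 -3. ]
(0.6233, 0.0287, 0.1105, 68.9) turn [-0.0001  0.      0.0003] = 1 x [-0.0001  0.      0.0003]  shift [-0.3  0.7 26. ] = 1 x [-0.3  0.7 26. ]
```

No contact force, and the rim is already below the ball's top. I continue down.

Call:
send_rows:
  plan:
    - [40, 0, 0, 4, 0, 0, 0]
    - [40, 0, 0, 4, 0, 0, 0]
    - [40, 0, 0, 4, 0, 0, 0]
    - [40, 0, 0, 4, 0, 0, 0]
    - [40, 0, 0, 3, 0, 0, 0]
    - [40, 0, 0, 2, 0, 0, 0]
    - [40, 0, 0, 1, 0, 0, 0]
    - [40, 0, 0, 0, 0, 0, 0]
    - [40, 0, 0, 0, 0, 0, 0]

```text
time_s: 11.85
tool_pos: [0.6228, 0.0291, 0.1147]
tool_rot: [180.0, -0.0, 68.9]
force: [0.4, 1.0, -2.3]
grip_width: 0.0439
```

Call:
send_rows:
  plan:
    - [40, 0, 0, 1, 0, 0, 0]
    - [40, 0, 0, 1, 0, 0, 0]
    - [40, 0, 0, 1, 0, 0, 0]
    - [40, 0, 0, 0, 0, 0, 0]
    - [40, 0, 0, 0, 0, 0, 0]

```text
time_s: 12.35
tool_pos: [0.6226, 0.0292, 0.1115]
tool_rot: [-180.0, -0.0, 68.9]
force: [-0.4, 0.1, -3.0]
grip_width: 0.0438
```

Call:
send_rows:
  plan:
    - [40, 0, 0, 1, 0, 0, 0]
    - [40, 0, 0, 1, 0, 0, 0]
    - [40, 0, 0, 0, 0, 0, 0]
    - [40, 0, 0, 0, 0, 0, 0]

```text
time_s: 12.75
tool_pos: [0.6228, 0.0292, 0.1106]
tool_rot: [180.0, -0.0, 68.9]
force: [-3.9, 0.9, 5.8]
grip_width: 0.0435
```

Contact (about 9 N) at TCP z 0.1106, the expected seated height. I release, rise, close the fingers and move behind the head above the lever.

Call:
send_rows:
  plan:
    - [75, 0, 0, 0, 0, 0, 0]
    - [75, 0, 0, 0, 0, 0, 0]
    - [75, 0, 0, 0, 0, 0, 0]
    - [75, 0, 0, 0, 0, 0, 0]
    - [75, 0, 0, -20, 0, 0, 0]
    - [75, 0, 0, -40, 0, 0, 0]
    - [75, 0, 0, -40, 0, 0, 0]
    - [0, 0, 0, -10, 0, 0, 0]
    - [0, 25, 0, 0, 0, 0, 0]
    - [0, 25, 0, 0, 0, 0, 0]
    - [0, 24, 0, 0, 0, 0, 0]
    - [0, 0, 0, 0, 0, 0, 0]

```text
time_s: 13.95
tool_pos: [0.6494, 0.1035, 0.2183]
tool_rot: [-179.9, -0.1, 69.3]
force: [-0.4, -0.0, 0.3]
grip_width: 0.0433
```

Call:
send_rows:
  plan:
    - [0, 0, 0, 0, 0, 0, 0]
    - [0, 0, 0, 0, 0, 0, 0]
    - [0, 0, 0, 0, 0, 0, 0]
    - [0, 0, 0, 0, 0, 0, 0]

```text
time_s: 14.35
tool_pos: [0.6493, 0.097, 0.2198]
tool_rot: [180.0, 0.0, 68.8]
force: [-0.7, 0.6, 0.2]
grip_width: 0.0111
```

Run:
```python
from h import *
go([(.6500,.0979,.14,68.9)])
K=env.get_calibration('wrist');im=shot('wrist','w4')
o=np.array([.6248,.0326,.06]);h=np.array([-.36,-.933,0])
for p in [(-63,67),(-34,34),(-22,94),(48,94)]:
    q=proj('wrist',o+h*p[0]/1000+[0,0,p[1]/1000],K);print(p,q)
```

```text
now [0.6493 0.097  0.2198] [179.98   0.    68.82] t 14.35 w 0.0111 F [-0.7  0.6  0.2]
(0.65, 0.0979, 0.14, 68.9) turn [ 0.0003  0.     -0.0013] = 1 x [ 0.0003  0.     -0.0013]  shift [ 1.1  0.4 79.8] = 2 x [ 0.5  0.2 39.9]
(-63, 67) [322.36425923 253.47007003]
(-34, 34) [322.57348636 276.93859452]
(-22, 94) [322.39555087 327.86110226]
(48, 94) [322.63474144 421.83345882]
```

View pics/w4.png

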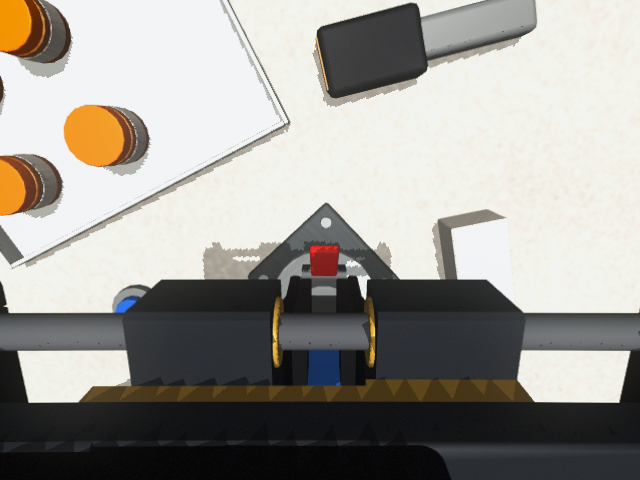

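The picture shows the head standing on the mount with its lever at (324,258), in line with the fingers. I press the lever down.

Call:
send_rows:
  plan:
    - [0, 1, 0, 30, 0, 0, 0]
    - [0, 0, 0, 30, 0, 0, 0]
    - [0, 0, 0, 20, 0, 0, 0]
    - [0, 0, 0, 5, 0, 0, 0]
    - [0, 0, 0, 5, 0, 0, 0]
    - [0, 0, 0, 5, 0, 0, 0]
    - [0, 0, 0, 5, 0, 0, 0]
    - [0, 0, 0, 5, 0, 0, 0]
    - [0, 0, 0, 5, 0, 0, 0]
    - [0, 0, 0, 5, 0, 0, 0]
    - [0, 0, 0, 0, 0, 0, 0]
    - [0, 0, 0, 0, 0, 0, 0]

```text
time_s: 15.6
tool_pos: [0.65, 0.0991, 0.105]
tool_rot: [180.0, -0.0, 68.9]
force: [1.4, 1.6, 3.5]
grip_width: 0.0004
```

Call:
send_rows:
  plan:
    - [0, 0, 0, 3, 0, 0, 0]
    - [0, 0, 0, 2, 0, 0, 0]
    - [0, 0, 0, 1, 0, 0, 0]
    - [0, 0, 0, 0, 0, 0, 0]
    - [0, 0, 0, 0, 0, 0, 0]

```text
time_s: 16.1
tool_pos: [0.6492, 0.0986, 0.0981]
tool_rot: [-180.0, 0.1, 68.9]
force: [1.1, 0.5, 0.6]
grip_width: 0.0008
```

Call:
send_rows:
  plan:
    - [0, 0, 0, 1, 0, 0, 0]
    - [0, 0, 0, 1, 0, 0, 0]
    - [0, 0, 0, 0, 0, 0, 0]
    - [0, 0, 0, 0, 0, 0, 0]

```text
time_s: 16.5
tool_pos: [0.6497, 0.0991, 0.0968]
tool_rot: [180.0, -0.0, 68.9]
force: [-0.5, 0.3, 4.2]
grip_width: 0.0006
```

Call:
send_rows:
  plan:
    - [0, 0, 0, 1, 0, 0, 0]
    - [0, 0, 0, 1, 0, 0, 0]
    - [0, 0, 0, 0, 0, 0, 0]
    - [0, 0, 0, 0, 0, 0, 0]

```text
time_s: 16.9
tool_pos: [0.6502, 0.0996, 0.0958]
tool_rot: [179.9, -0.1, 68.9]
force: [-0.1, 1.3, 8.0]
grip_width: 0.0007
```

Call:
send_rows:
  plan:
    - [0, 0, 0, 1, 0, 0, 0]
    - [0, 0, 0, 1, 0, 0, 0]
    - [0, 0, 0, 1, 0, 0, 0]
    - [0, 0, 0, 0, 0, 0, 0]

```text
time_s: 17.3
tool_pos: [0.6511, 0.1, 0.0942]
tool_rot: [179.8, -0.2, 68.9]
force: [-1.8, 1.8, 12.3]
grip_width: 0.0005
```

Call:
send_rows:
  plan:
    - [0, 0, 0, -20, 0, 0, 0]
    - [0, 0, 0, -40, 0, 0, 0]
    - [0, 0, 0, -40, 0, 0, 0]
    - [0, 0, 0, -40, 0, 0, 0]
    - [0, 40, 0, 0, 0, 0, 0]
    - [0, 0, 0, 0, 0, 0, 0]
    - [0, 0, 0, 0, 0, 0, 0]
    - [0, 0, 0, 0, 0, 0, 0]

```text
time_s: 18.1
tool_pos: [0.6634, 0.1352, 0.2301]
tool_rot: [-179.9, 0.1, 68.9]
force: [1.1, -1.0, 0.8]
grip_width: 0.0003
```

Run:
```python
from h import *
go([])
K=env.get_calibration('wrist');im=shot('wrist')
a=cv2.resize(im[170:330,220:430,::-1],None,fx=2,fy=2)
s=shot('scene');b=cv2.resize(s[220:350,220:340,::-1],None,fx=2.46,fy=2.46,interpolation=cv2.INTER_CUBIC)
b=b[:320];a=a[:b.shape[0]];cv2.imwrite('pics/lk.png',np.hstack([a[:min(len(a),len(b))],b[:min(len(a),len(b))]]))
```

```text
now [0.6634 0.1352 0.2301] [-1.7992e+02  1.4000e-01  6.8860e+01] t 18.1 w 0.0003 F [ 1.1 -1.   0.8]
```

View pics/lk.png

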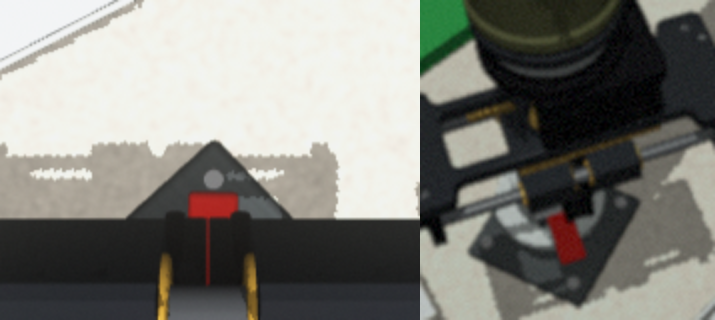

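The lever now lies flat, level and pointing straight back in both views. I check the head again once the arm is out of the way. Moving over the jars.

Run:
```python
from h import *
go([(.45,.25,.30,118)])
```

```text
now [0.6637 0.1349 0.2307] [-1.7995e+02  9.0000e-02  6.8820e+01] t 18.2 w -0.0001 F [-0.3 -0.7 -0.1]
(0.45, 0.25, 0.3, 118) turn [-0.0015  0.0011 -0.8584] = 6 x [-0.0003  0.0002 -0.1431]  shift [ 201.9 -134.6  -69.3] = 6 x [ 33.7 -22.4 -11.5]
```

Call:
send_rows:
  plan:
    - [0, 0, 0, -35, 0, 0, -0.143]
    - [0, 0, 0, -35, 0, 0, -0.143]
    - [0, 0, 0, 0, 0, 0, -0.143]
    - [0, 0, 0, 0, 0, 0, -0.143]
    - [0, 0, 0, 0, 0, 0, -0.143]
    - [0, 0, 0, 0, 0, 0, -0.143]
    - [87, 40, -27, 0, 0, 0, 0]
    - [87, 40, -27, 0, 0, 0, 0]
    - [87, 40, -27, 0, 0, 0, 0]
    - [87, 40, -27, 0, 0, 0, 0]
    - [87, 40, -27, 0, 0, 0, 0]
    - [87, 0, 0, 0, 0, 0, 0]

```text
time_s: 19.4
tool_pos: [0.4452, 0.2535, 0.3021]
tool_rot: [-180.0, -0.2, 118.6]
force: [-0.0, -0.0, 0.2]
grip_width: 0.0404
```

Call:
send_rows:
  plan:
    - [87, 0, 0, 0, 0, 0, 0]
    - [87, 0, 0, 0, 0, 0, 0]
    - [87, 0, 0, 0, 0, 0, 0]

```text
time_s: 19.7
tool_pos: [0.4521, 0.2479, 0.3013]
tool_rot: [-180.0, 0.0, 117.9]
force: [0.5, -1.1, -0.9]
grip_width: 0.0646
```

Run:
```python
from h import *
go([])
blobs('w5',[BLUE+(.052,),ORANGE+(.052,)],300)
im=shot('scene','s3')
w=cv2.imread('pics/w5.png')
b=cv2.resize(im[220:350,220:340,::-1],(443,480),interpolation=cv2.INTER_CUBIC)
cv2.imwrite('pics/c5.png',cv2.resize(np.hstack([w,b]),None,fx=.73,fy=.73,interpolation=cv2.INTER_AREA))
```

```text
now [0.4521 0.2479 0.3013] [-1.7998e+02  2.0000e-02  1.1789e+02] t 19.7 w 0.0646 F [ 0.5 -1.1 -0.9]
blue [ 286   98   48   50 1866] [310.1 122.1] ctr [0.4035 0.3147] rect ctr [0.4033 0.3138] sides [np.float64(46.1), np.float64(46.7)] ang -61.8
orange [ 360  122   49   48 1522] [383.3 148.3] ctr [0.4807 0.3268] rect ctr [0.4802 0.3292] sides [np.float64(47.2), np.float64(46.3)] ang 72.6
orange [ 251  181   46   46 1654] [273.4 203.7] ctr [0.4072 0.2238] rect ctr [0.4074 0.2237] sides [np.float64(46.5), np.float64(47.8)] ang -63.2
orange [ 333  216   45   46 1580] [354.8 238.7] ctr [0.5013 0.2305] rect ctr [0.5013 0.2306] sides [np.float64(46.6), np.float64(49.7)] ang -51.0
orange [138 298  29  69 685] [148.1 327. ] ctr [0.3434 0.0291] rect ctr [0.3467 0.023 ] sides [np.float64(88.9), np.float64(26.0)] ang 100.8
orange [483 306  27  62 583] [500.8 344.2] ctr [0.7113 0.1991] rect ctr [0.7078 0.2056] sides [np.float64(71.5), np.float64(29.7)] ang 105.1
orange [ 333  380  307   22 5053] [511.2 392. ] ctr [0.7583 0.1522] rect ctr [0.7296 0.1395] sides [np.float64(360.4), np.float64(29.2)] ang 28.1
```

View pics/c5.png

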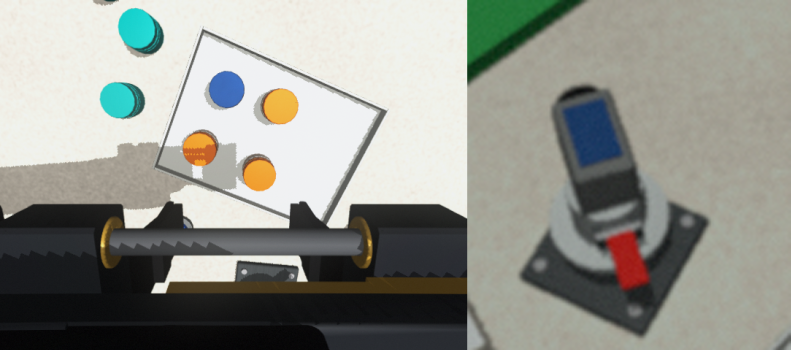

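The wrist view (left half) shows blue at full-frame (310,122) and orange at (383,148), (273,204) and (355,239), all inside the white tray. The turquoise jars are outside at full-frame (150,137) and (188,40), and I leave them. The scene crop on the right shows the head seated, lens to the green tray, lever down. Starting with the orange jar at (0.480, 0.326).

```bash
cat >> h.py <<'E'
def jars(tag):
    blobs(tag,[BLUE+(.052,),ORANGE+(.052,)],100,'top')
E
python3 - <<'E'
from h import *
K=env.get_calibration('scene')
o=np.array([.6248,.0326,.06]);h=np.array([-.36,-.933,0]);print('pred blue',proj('scene',o+h*.013+[0,0,.094],K),'tip',proj('scene',o-h*.078+[0,0,.034],K))
blobs('s4',[BLUE+(.154,),RED+(.094,)],40,'scene')
jars('t4')
go([(.479,.325,.12,140),(.479,.325,.02,140)])
E
```

```text
pred blue [265.78889685 268.90039271] tip [283.16501698 325.44288828]
blue [376  52  25  14  49] [388.5  58.7] ctr [-0.0726 -0.3124] rect ctr [-0.0726 -0.3148] sides [np.float64(8.8), np.float64(92.6)] ang 89.4
blue [256 257  21  25 353] [265.9 268.7] ctr [0.6197 0.0203] rect ctr [0.6193 0.0195] sides [np.float64(29.8), np.float64(50.4)] ang 67.1
blue [346 264  14  13 151] [352.5 270.1] ctr [0.5028 0.1295] rect ctr [0.5025 0.1293] sides [np.float64(24.1), np.float64(26.4)] ang 45.1
blue [441 320  25  23 454] [453.  330.8] ctr [0.4629 0.3277] rect ctr [0.4629 0.3278] sides [np.float64(40.5), np.float64(40.6)] ang 36.9
red [271 306  17  22 230] [279.2 316.4] ctr [0.6467 0.086 ] rect ctr [0.6467 0.0854] sides [np.float64(22.2), np.float64(43.9)] ang 66.4
blue [317 179  21  16 214] [327.1 186.4] ctr [0.6439 0.0239] rect ctr [0.6439 0.0239] sides [np.float64(31.6), np.float64(54.1)] ang -111.9
blue [ 623  256   17  156 1622] [633.2 324.7] ctr [ 0.2496 -0.806 ] rect ctr [ 0.2289 -0.8094] sides [np.float64(37.3), np.float64(418.4)] ang -180.0
orange [247 230  17  17 228] [254.9 237.8] ctr [0.502 0.226] rect ctr [0.5016 0.2258] sides [np.float64(44.8), np.float64(44.7)] ang -90.8
orange [250 264  16  17 221] [257.5 272. ] ctr [0.4071 0.2184] rect ctr [0.4072 0.2184] sides [np.float64(41.7), np.float64(44.0)] ang -179.8
now [0.4514 0.2488 0.3013] [-179.97    0.    117.99] t 19.9 w 0.0803 F [-0.6  0.2 -0.2]
(0.479, 0.325, 0.12, 140) turn [-5.000e-04 -1.000e-04 -3.842e-01] = 3 x [-0.0002 -0.     -0.1281]  shift [ 27.9  76.1 181.3] = 5 x [ 5.6 15.2 36.3]
(0.479, 0.325, 0.02, 140) turn [0. 0. 0.] = 0 x [0. 0. 0.]  shift [  0.  -0. 100.] = 3 x [ 0.  -0.  33.3]
```

The head's blue top lies within 0.2 px of the seated prediction, and the lever measures 44 mm long, so it is level.

Call:
send_rows:
  plan:
    - [80, 0, 0, 0, 0, 0, -0.128]
    - [80, 0, 0, 0, 0, 0, -0.128]
    - [80, 0, 0, 0, 0, 0, -0.128]
    - [80, 7, 19, 40, 0, 0, 0]
    - [80, 7, 19, 40, 0, 0, 0]
    - [80, 7, 19, 40, 0, 0, 0]
    - [80, 7, 19, 40, 0, 0, 0]
    - [80, 0, 0, 20, 0, 0, 0]
    - [80, 0, 0, 0, 0, 0, 0]
    - [80, 0, 0, 0, 0, 0, 0]
    - [80, 0, 0, 0, 0, 0, 0]

```text
time_s: 21.0
tool_pos: [0.4795, 0.3259, 0.1236]
tool_rot: [179.8, 0.1, 140.0]
force: [0.6, 0.1, 0.4]
grip_width: 0.0797
```

Run:
```python
from h import *
go([(.479,.325,.02,140)])
```

```text
now [0.4795 0.3259 0.1236] [1.7982e+02 6.0000e-02 1.4002e+02] t 21.0 w 0.0797 F [0.6 0.1 0.4]
(0.479, 0.325, 0.02, 140) turn [0.0032 0.001  0.0004] = 1 x [0.0032 0.001  0.0004]  shift [ -0.2  -1.  103.6] = 3 x [-0.1 -0.3 34.5]
```

Call:
send_rows:
  plan:
    - [80, 0, -1, 35, 0, 0, 0]
    - [80, 0, 0, 35, 0, 0, 0]
    - [80, 0, 0, 25, 0, 0, 0]
    - [80, 0, 0, 8, 0, 0, 0]
    - [80, 0, 0, 0, 0, 0, 0]
    - [80, 0, 0, 0, 0, 0, 0]
    - [45, 0, 0, 0, 0, 0, 0]
    - [45, 0, 0, 0, 0, 0, 0]
    - [45, 0, 0, 0, 0, 0, 0]
    - [45, 0, 0, 0, 0, 0, 0]
    - [45, 0, 0, 0, 0, 0, 0]
    - [45, 0, 0, 0, 0, 0, 0]
  grip_force: 15

```text
time_s: 22.2
tool_pos: [0.4779, 0.3253, 0.019]
tool_rot: [179.9, 0.0, 140.1]
force: [0.5, 1.1, 3.2]
grip_width: 0.0495
```

Call:
send_rows:
  plan:
    - [45, 0, 0, -10, 0, 0, 0]
    - [45, 0, 0, -40, 0, 0, 0]
    - [45, 0, 0, -45, 0, 0, 0]
    - [45, 0, 0, -45, 0, 0, 0]
    - [45, 0, 0, -45, 0, 0, 0]
    - [45, 0, 0, -45, 0, 0, 0]
    - [45, 0, 0, 0, 0, 0, 0]

```text
time_s: 22.9
tool_pos: [0.4801, 0.3268, 0.2567]
tool_rot: [179.3, 0.2, 140.1]
force: [1.2, 0.3, -1.9]
grip_width: 0.0494
```

Run:
```python
from h import *
go([(.52,.05,.25,140),(.57,-.335,.25,140),(.57,-.335,.026,140)])
```

```text
now [0.4801 0.3268 0.2567] [1.7929e+02 1.7000e-01 1.4007e+02] t 22.9 w 0.0494 F [ 1.2  0.3 -1.9]
(0.52, 0.05, 0.25, 140) turn [0.0123 0.003  0.0012] = 1 x [0.0123 0.003  0.0012]  shift [-208.4 -186.4    6.7] = 6 x [-34.7 -31.1   1.1]
(0.57, -0.335, 0.25, 140) turn [0. 0. 0.] = 0 x [0. 0. 0.]  shift [-285.8 -262.8   -0. ] = 9 x [-31.8 -29.2  -0. ]
(0.57, -0.335, 0.026, 140) turn [0. 0. 0.] = 0 x [0. 0. 0.]  shift [  0.  -0. 224.] = 5 x [ 0.  -0.  44.8]
```

Call:
send_rows:
  plan:
    - [45, -33, -30, 0, 0, 0, 0]
    - [45, -33, -30, 0, 0, 0, 0]
    - [45, -33, -30, 0, 0, 0, 0]
    - [45, -33, -30, 0, 0, 0, 0]
    - [45, -33, -30, 0, 0, 0, 0]
    - [45, -33, -30, 0, 0, 0, 0]
    - [45, -33, -30, 0, 0, 0, 0]
    - [45, -33, -30, 0, 0, 0, 0]
    - [45, -33, -30, 0, 0, 0, 0]
    - [45, -33, -30, 0, 0, 0, 0]
    - [45, -33, -30, 0, 0, 0, 0]
    - [45, -33, -30, 0, 0, 0, 0]

```text
time_s: 24.1
tool_pos: [0.5495, -0.2068, 0.2481]
tool_rot: [-180.0, -0.1, 140.1]
force: [0.6, -0.1, -0.9]
grip_width: 0.0495
```

Call:
send_rows:
  plan:
    - [45, -33, -30, 0, 0, 0, 0]
    - [45, -33, -30, 0, 0, 0, 0]
    - [45, -32, -29, 0, 0, 0, 0]
    - [45, 0, 0, 30, 0, 0, 0]
    - [45, 0, 0, 40, 0, 0, 0]
    - [45, 0, 0, 40, 0, 0, 0]
    - [45, 0, 0, 40, 0, 0, 0]
    - [45, 0, 0, 20, 0, 0, 0]
    - [45, 0, 0, 10, 0, 0, 0]
    - [45, 0, 0, 0, 0, 0, 0]
    - [45, 0, 0, 0, 0, 0, 0]

```text
time_s: 25.2
tool_pos: [0.5688, -0.3369, 0.0697]
tool_rot: [180.0, 0.1, 140.1]
force: [0.0, -0.3, 0.3]
grip_width: 0.0497
```

Run:
```python
from h import *
go([(.57,-.335,.021,140)])
jars('t5')
```

```text
now [ 0.5688 -0.3369  0.0697] [1.7998e+02 9.0000e-02 1.4008e+02] t 25.2 w 0.0497 F [ 0.  -0.3  0.3]
(0.57, -0.335, 0.021, 140) turn [0.0004 0.0016 0.0014] = 1 x [0.0004 0.0016 0.0014]  shift [ 0.3  2.2 48.7] = 2 x [ 0.2  1.1 24.4]
blue [317 179  21  16 215] [327.  186.5] ctr [0.6439 0.0242] rect ctr [0.6438 0.0241] sides [np.float64(32.0), np.float64(53.7)] ang -111.9
blue [ 624  256   16  156 1608] [633.2 325. ] ctr [ 0.249 -0.806] rect ctr [ 0.2289 -0.8092] sides [np.float64(36.3), np.float64(418.4)] ang 180.0
blue [216 266  17  17 225] [223.8 273.7] ctr [0.4034 0.3121] rect ctr [0.4026 0.3116] sides [np.float64(44.8), np.float64(44.1)] ang -90.6
orange [247 230  17  17 226] [254.9 237.9] ctr [0.5019 0.2262] rect ctr [0.5023 0.2265] sides [np.float64(43.2), np.float64(46.0)] ang -135.3
orange [249 264  17  17 229] [257.2 272.1] ctr [0.4069 0.2191] rect ctr [0.4072 0.2198] sides [np.float64(44.5), np.float64(44.0)] ang -90.7
```

Call:
send_rows:
  plan:
    - [45, 0, 2, 20, 0, 0, 0]
    - [45, 0, 0, 16, 0, 0, 0]
    - [45, 0, 0, 8, 0, 0, 0]
    - [45, 0, 0, 4, 0, 0, 0]
    - [45, 0, 0, 1, 0, 0, 0]
    - [45, 0, 0, 0, 0, 0, 0]
    - [45, 0, 0, 0, 0, 0, 0]

```text
time_s: 25.95
tool_pos: [0.5699, -0.3353, 0.0203]
tool_rot: [180.0, 0.1, 140.1]
force: [0.0, 0.4, -0.9]
grip_width: 0.0497
```

Call:
send_rows:
  plan:
    - [45, 0, 0, 1, 0, 0, 0]
    - [45, 0, 0, 0, 0, 0, 0]
    - [70, 0, 0, 0, 0, 0, 0]
    - [70, 0, 0, 0, 0, 0, 0]
    - [70, 0, 0, 0, 0, 0, 0]
    - [70, 0, 0, 0, 0, 0, 0]
    - [80, 0, 0, -30, 0, 0, 0]
    - [80, 0, 0, -45, 0, 0, 0]
    - [80, 0, 0, -45, 0, 0, 0]
    - [80, 0, 0, -45, 0, 0, 0]
    - [80, 0, 0, -45, 0, 0, 0]
    - [80, 0, 0, -20, 0, 0, 0]

```text
time_s: 27.15
tool_pos: [0.5707, -0.3361, 0.2541]
tool_rot: [179.9, 0.4, 140.1]
force: [0.1, -0.9, 0.0]
grip_width: 0.08
```

Run:
```python
from h import *
go([(.501,.227,.25,140),(.501,.227,.02,140)])
```

```text
now [ 0.5707 -0.3361  0.2541] [179.89   0.4  140.07] t 27.15 w 0.08 F [ 0.1 -0.9  0. ]
(0.501, 0.227, 0.25, 140) turn [0.0019 0.007  0.0012] = 1 x [0.0019 0.007  0.0012]  shift [415.4 386.6   4.1] = 12 x [34.6 32.2  0.3]
(0.501, 0.227, 0.02, 140) turn [0. 0. 0.] = 0 x [0. 0. 0.]  shift [  0.  -0. 230.] = 5 x [ 0. -0. 46.]
```

Call:
send_rows:
  plan:
    - [80, 35, 32, 0, 0, 0, 0]
    - [80, 35, 32, 0, 0, 0, 0]
    - [80, 35, 32, 0, 0, 0, 0]
    - [80, 35, 32, 0, 0, 0, 0]
    - [80, 35, 32, 0, 0, 0, 0]
    - [80, 35, 32, 0, 0, 0, 0]
    - [80, 35, 32, 0, 0, 0, 0]
    - [80, 35, 32, 0, 0, 0, 0]
    - [80, 35, 32, 0, 0, 0, 0]
    - [80, 35, 32, 0, 0, 0, 0]
    - [80, 35, 32, 0, 0, 0, 0]
    - [80, 30, 34, 0, 0, 0, 0]

```text
time_s: 28.35
tool_pos: [0.498, 0.2295, 0.249]
tool_rot: [180.0, -0.0, 140.1]
force: [1.3, 0.4, -0.3]
grip_width: 0.0801
```

Call:
send_rows:
  plan:
    - [80, 0, 0, 45, 0, 0, 0]
    - [80, 0, 0, 45, 0, 0, 0]
    - [80, 0, 0, 40, 0, 0, 0]
    - [80, 0, 0, 10, 0, 0, 0]
    - [80, 0, 0, 0, 0, 0, 0]
    - [80, 0, 0, 0, 0, 0, 0]
    - [80, 0, 0, 0, 0, 0, 0]

```text
time_s: 29.05
tool_pos: [0.5007, 0.2282, 0.1112]
tool_rot: [179.8, 0.1, 140.1]
force: [-0.3, 0.4, -0.8]
grip_width: 0.0801
```

Run:
```python
from h import *
go([(.501,.227,.02,140)])
blobs('w6',[BLUE+(.052,),ORANGE+(.052,)],900)
```

```text
now [0.5007 0.2282 0.1112] [1.7975e+02 1.0000e-01 1.4007e+02] t 29.05 w 0.0801 F [-0.3  0.4 -0.8]
(0.501, 0.227, 0.02, 140) turn [0.0044 0.0017 0.0011] = 1 x [0.0044 0.0017 0.0011]  shift [-1.  -0.7 91.2] = 2 x [-0.5 -0.4 45.6]
blue [ 280    0   95   64 4965] [327.2  27. ] ctr [0.4098 0.3092] rect ctr [0.4115 0.3076] sides [np.float64(46.6), np.float64(28.8)] ang 50.1
orange [ 156   91   95   92 6706] [203.  136.5] ctr [0.4078 0.2237] rect ctr [0.4082 0.2235] sides [np.float64(48.2), np.float64(47.1)] ang 74.5
orange [ 283  214   82   83 5299] [323.2 255. ] ctr [0.5008 0.2303] rect ctr [0.5014 0.23  ] sides [np.float64(46.1), np.float64(50.3)] ang -38.4
orange [ 434  380  206   22 3495] [550.6 392.1] ctr [0.6658 0.2832] rect ctr [0.6588 0.2767] sides [np.float64(130.3), np.float64(15.8)] ang 50.1
```

The orange jar is within a few mm of the fingers' centre, so I grasp it.

Call:
send_rows:
  plan:
    - [80, 0, 0, 35, 0, 0, 0]
    - [80, 0, 0, 30, 0, 0, 0]
    - [80, 0, 0, 18, 0, 0, 0]
    - [80, 0, 0, 8, 0, 0, 0]
    - [80, 0, 0, 0, 0, 0, 0]
    - [80, 0, 0, 0, 0, 0, 0]
    - [45, 0, 0, 0, 0, 0, 0]
    - [45, 0, 0, 0, 0, 0, 0]
    - [45, 0, 0, 0, 0, 0, 0]
    - [45, 0, 0, 0, 0, 0, 0]
    - [45, 0, 0, 0, 0, 0, 0]
    - [45, 0, 0, 0, 0, 0, 0]

```text
time_s: 30.3
tool_pos: [0.4992, 0.2276, 0.0178]
tool_rot: [180.0, 0.0, 140.1]
force: [0.7, 0.5, -0.1]
grip_width: 0.0495
```

Call:
send_rows:
  plan:
    - [45, 0, 0, -10, 0, 0, 0]
    - [45, 0, 0, -40, 0, 0, 0]
    - [45, 0, 0, -45, 0, 0, 0]
    - [45, 0, 0, -45, 0, 0, 0]
    - [45, 0, 0, -45, 0, 0, 0]
    - [45, 0, 0, -45, 0, 0, 0]
    - [45, 0, 0, 0, 0, 0, 0]

```text
time_s: 31.0
tool_pos: [0.502, 0.2288, 0.2556]
tool_rot: [179.3, 0.3, 140.1]
force: [-0.3, 0.5, -1.0]
grip_width: 0.0501
```

Run:
```python
from h import *
go([(.57,-.245,.25,140),(.57,-.245,.021,140)])
```

```text
now [0.502  0.2288 0.2556] [179.31   0.27 140.06] t 31.0 w 0.0501 F [-0.3  0.5 -1. ]
(0.57, -0.245, 0.25, 140) turn [0.012  0.0047 0.0011] = 1 x [0.012  0.0047 0.0011]  shift [-356.6 -319.3    5.6] = 10 x [-35.7 -31.9   0.6]
(0.57, -0.245, 0.021, 140) turn [0. 0. 0.] = 0 x [0. 0. 0.]  shift [  0.  -0. 229.] = 5 x [ 0.  -0.  45.8]
```

Call:
send_rows:
  plan:
    - [45, -36, -32, 0, 0, 0, 0]
    - [45, -36, -32, 0, 0, 0, 0]
    - [45, -36, -32, 0, 0, 0, 0]
    - [45, -36, -32, 0, 0, 0, 0]
    - [45, -36, -32, 0, 0, 0, 0]
    - [45, -36, -32, 0, 0, 0, 0]
    - [45, -36, -32, 0, 0, 0, 0]
    - [45, -36, -32, 0, 0, 0, 0]
    - [45, -36, -32, 0, 0, 0, 0]
    - [45, -33, -31, 0, 0, 0, 0]
    - [45, 0, 0, 30, 0, 0, 0]
    - [45, 0, 0, 40, 0, 0, 0]

```text
time_s: 32.2
tool_pos: [0.5684, -0.2496, 0.1784]
tool_rot: [179.9, 0.2, 139.8]
force: [0.5, 0.7, -2.0]
grip_width: 0.0495
```

Call:
send_rows:
  plan:
    - [45, 0, 0, 40, 0, 0, 0]
    - [45, 0, 0, 40, 0, 0, 0]
    - [45, 0, 0, 20, 0, 0, 0]
    - [45, 0, 0, 10, 0, 0, 0]
    - [45, 0, 0, 0, 0, 0, 0]
    - [45, 0, 0, 0, 0, 0, 0]

```text
time_s: 32.8
tool_pos: [0.5687, -0.2467, 0.0687]
tool_rot: [180.0, 0.1, 140.1]
force: [0.5, -0.1, -0.7]
grip_width: 0.0494
```

Run:
```python
from h import *
go([(.57,-.245,.02,140)])
jars('t6')
```

```text
now [ 0.5687 -0.2467  0.0687] [1.7996e+02 9.0000e-02 1.4008e+02] t 32.8 w 0.0494 F [ 0.5 -0.1 -0.7]
(0.57, -0.245, 0.02, 140) turn [0.0006 0.0015 0.0014] = 1 x [0.0006 0.0015 0.0014]  shift [ 0.1  2.1 48.7] = 2 x [ 0.   1.  24.4]
blue [317 179  21  16 215] [327.  186.5] ctr [0.6438 0.0241] rect ctr [0.6437 0.024 ] sides [np.float64(32.0), np.float64(54.1)] ang -111.9
blue [ 624  256   16  156 1603] [633.3 324.9] ctr [ 0.2491 -0.8061] rect ctr [ 0.2289 -0.8096] sides [np.float64(36.4), np.float64(418.4)] ang 179.9
blue [216 266  17  17 225] [223.8 273.7] ctr [0.4036 0.312 ] rect ctr [0.4026 0.3116] sides [np.float64(44.8), np.float64(44.1)] ang -90.6
orange [464 214  13  16 115] [470.7 222.7] ctr [ 0.5357 -0.3722] rect ctr [ 0.5356 -0.3735] sides [np.float64(47.0), np.float64(22.8)] ang -35.4
orange [249 264  17  17 230] [257.2 272.1] ctr [0.4069 0.2192] rect ctr [0.4072 0.2198] sides [np.float64(44.5), np.float64(44.0)] ang -90.7
```

The first placed jar now shows near (0.545,-0.36), moved a few centimetres but still in the tray. I place this jar and then look.

Call:
send_rows:
  plan:
    - [45, 0, 2, 20, 0, 0, 0]
    - [45, 0, 0, 16, 0, 0, 0]
    - [45, 0, 0, 8, 0, 0, 0]
    - [45, 0, 0, 4, 0, 0, 0]
    - [45, 0, 0, 1, 0, 0, 0]
    - [45, 0, 0, 0, 0, 0, 0]
    - [45, 0, 0, 0, 0, 0, 0]
    - [70, 0, 0, 0, 0, 0, 0]
    - [70, 0, 0, 0, 0, 0, 0]
    - [70, 0, 0, 0, 0, 0, 0]
    - [70, 0, 0, 0, 0, 0, 0]

```text
time_s: 33.95
tool_pos: [0.5695, -0.2448, 0.0188]
tool_rot: [180.0, 0.0, 140.1]
force: [-0.1, -0.2, -0.1]
grip_width: 0.0683
```

Call:
send_rows:
  plan:
    - [80, 0, 0, -30, 0, 0, 0]
    - [80, 0, 0, -45, 0, 0, 0]
    - [80, 0, 0, -45, 0, 0, 0]
    - [80, 0, 0, -45, 0, 0, 0]
    - [80, 0, 0, -45, 0, 0, 0]
    - [80, 0, 0, -20, 0, 0, 0]
    - [80, 0, 0, 0, 0, 0, 0]
    - [80, 0, 0, 0, 0, 0, 0]

```text
time_s: 34.75
tool_pos: [0.5692, -0.2448, 0.2485]
tool_rot: [180.0, 0.0, 140.1]
force: [-0.6, -0.5, -0.0]
grip_width: 0.0801
```

Run:
```python
from h import *
go([(.407,.2205,.25,140)])
blobs('w7',[ORANGE+(.052,)],300)
im=shot('scene');cv2.imwrite('pics/s7.png',cv2.resize(im[130:260,150:320,::-1],None,fx=3,fy=3,interpolation=cv2.INTER_CUBIC))
```

```text
now [ 0.5692 -0.2448  0.2485] [1.7998e+02 1.0000e-02 1.4007e+02] t 34.75 w 0.0801 F [-0.6 -0.5 -0. ]
(0.407, 0.2205, 0.25, 140) turn [0.0004 0.0001 0.0013] = 1 x [0.0004 0.0001 0.0013]  shift [423.3 252.2  -1.5] = 11 x [38.5 22.9 -0.1]
orange [ 298  187   52   53 2155] [323.4 213.2] ctr [ 0.5708 -0.244 ] rect ctr [ 0.571 -0.244] sides [np.float64(46.2), np.float64(48.7)] ang -39.0
orange [ 184  241   54   50 1880] [210.1 263.3] ctr [ 0.5388 -0.3578] rect ctr [ 0.5386 -0.3583] sides [np.float64(53.0), np.float64(43.1)] ang 69.2
orange [ 98 303  22  65 537] [105.4 339.3] ctr [ 0.5292 -0.4937] rect ctr [ 0.5277 -0.4901] sides [np.float64(18.5), np.float64(70.0)] ang -42.5
orange [516 307  33  61 726] [537.5 344.7] ctr [ 0.8123 -0.1653] rect ctr [ 0.8072 -0.1614] sides [np.float64(60.3), np.float64(31.7)] ang 124.4
orange [ 435  380  205   22 3563] [549.8 392. ] ctr [ 0.8672 -0.185 ] rect ctr [ 0.8569 -0.1945] sides [np.float64(25.2), np.float64(209.0)] ang 50.3
```

View pics/w7.png

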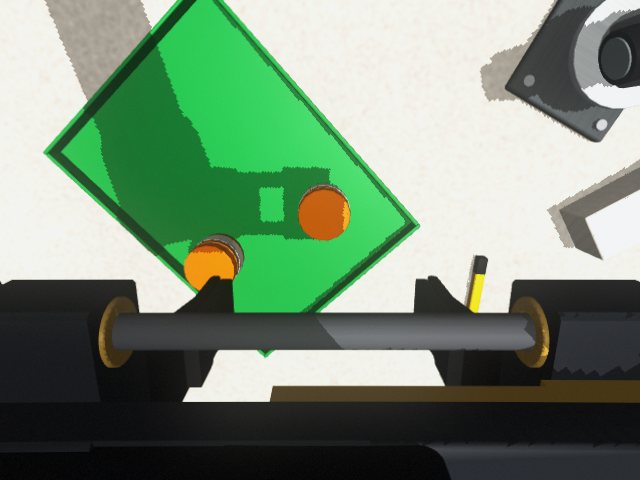

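Both jars stand upright in the green tray, at (323,213) and (210,263). The second one is where the knock left it and is fine there. Next is the orange jar at (0.407, 0.220).

Call:
send_rows:
  plan:
    - [80, 38, 23, 0, 0, 0, 0]
    - [80, 38, 23, 0, 0, 0, 0]
    - [80, 38, 23, 0, 0, 0, 0]
    - [80, 38, 23, 0, 0, 0, 0]
    - [80, 38, 23, 0, 0, 0, 0]
    - [80, 38, 23, 0, 0, 0, 0]
    - [80, 38, 23, 0, 0, 0, 0]
    - [80, 38, 23, 0, 0, 0, 0]
    - [80, 38, 23, 0, 0, 0, 0]
    - [80, 38, 23, 0, 0, 0, 0]
    - [80, 43, 22, 0, 0, 0, 0]
    - [80, 0, 0, 0, 0, 0, 0]

```text
time_s: 36.05
tool_pos: [0.4023, 0.2263, 0.2469]
tool_rot: [-179.9, -0.2, 140.7]
force: [-1.0, -0.1, -0.4]
grip_width: 0.0801
```

Call:
send_rows:
  plan:
    - [80, 0, 0, 45, 0, 0, 0]
    - [80, 0, 0, 45, 0, 0, 0]
    - [80, 0, 0, 40, 0, 0, 0]
    - [80, 0, 0, 10, 0, 0, 0]
    - [80, 0, 0, 0, 0, 0, 0]
    - [80, 0, 0, 0, 0, 0, 0]
    - [80, 0, 0, 0, 0, 0, 0]

```text
time_s: 36.75
tool_pos: [0.4082, 0.2208, 0.1107]
tool_rot: [179.8, 0.1, 140.1]
force: [-0.8, -0.1, 0.3]
grip_width: 0.08
```

Run:
```python
from h import *
go([(.407,.2205,.02,140)])
blobs('w8',[BLUE+(.052,),ORANGE+(.052,)],900)
```

```text
now [0.4082 0.2208 0.1107] [1.7978e+02 7.0000e-02 1.4007e+02] t 36.75 w 0.08 F [-0.8 -0.1  0.3]
(0.407, 0.2205, 0.02, 140) turn [0.0038 0.0012 0.0012] = 1 x [0.0038 0.0012 0.0012]  shift [ 0.7 -0.9 90.7] = 2 x [ 0.4 -0.5 45.4]
blue [ 402  100   89   90 6248] [446.  144.4] ctr [0.4027 0.3143] rect ctr [0.4033 0.3138] sides [np.float64(46.3), np.float64(47.2)] ang -33.6
orange [ 280  209   82   84 5357] [320.8 251. ] ctr [0.4052 0.2234] rect ctr [0.4054 0.2231] sides [np.float64(45.8), np.float64(50.4)] ang -38.5
orange [ 442  380  198   22 3402] [554.5 392. ] ctr [0.574  0.2776] rect ctr [0.5672 0.2712] sides [np.float64(124.8), np.float64(15.8)] ang 50.2
```

Call:
send_rows:
  plan:
    - [80, 1, -1, 35, 0, 0, 0]
    - [80, 0, 0, 30, 0, 0, 0]
    - [80, 0, 0, 17, 0, 0, 0]
    - [80, 0, 0, 8, 0, 0, 0]
    - [80, 0, 0, 0, 0, 0, 0]
    - [80, 0, 0, 0, 0, 0, 0]
    - [45, 0, 0, 0, 0, 0, 0]
    - [45, 0, 0, 0, 0, 0, 0]
    - [45, 0, 0, 0, 0, 0, 0]
    - [45, 0, 0, 0, 0, 0, 0]
    - [45, 0, 0, 0, 0, 0, 0]
    - [45, 0, 0, 0, 0, 0, 0]

```text
time_s: 38.0
tool_pos: [0.4054, 0.22, 0.0188]
tool_rot: [180.0, 0.0, 140.1]
force: [-0.2, 0.9, 0.9]
grip_width: 0.0496
```

Call:
send_rows:
  plan:
    - [45, 0, 0, -10, 0, 0, 0]
    - [45, 0, 0, -40, 0, 0, 0]
    - [45, 0, 0, -45, 0, 0, 0]
    - [45, 0, 0, -45, 0, 0, 0]
    - [45, 0, 0, -45, 0, 0, 0]
    - [45, 0, 0, -45, 0, 0, 0]
    - [45, 0, 0, 0, 0, 0, 0]

```text
time_s: 38.7
tool_pos: [0.408, 0.2215, 0.2559]
tool_rot: [179.3, 0.2, 140.1]
force: [1.0, 0.7, -1.3]
grip_width: 0.0495
```

Run:
```python
from h import *
go([(.49,.03,.25,140),(.468,-.325,.25,140),(.468,-.325,.02,140)])
```

```text
now [0.408  0.2215 0.2559] [179.32   0.22 140.07] t 38.7 w 0.0495 F [ 1.   0.7 -1.3]
(0.49, 0.03, 0.25, 140) turn [0.0118 0.0038 0.0012] = 1 x [0.0118 0.0038 0.0012]  shift [-185.9  -94.     5.9] = 5 x [-37.2 -18.8   1.2]
(0.468, -0.325, 0.25, 140) turn [0. 0. 0.] = 0 x [0. 0. 0.]  shift [-211.3 -286.1   -0. ] = 8 x [-26.4 -35.8  -0. ]
(0.468, -0.325, 0.02, 140) turn [0. 0. 0.] = 0 x [0. 0. 0.]  shift [  0.  -0. 230.] = 5 x [ 0. -0. 46.]
```

Call:
send_rows:
  plan:
    - [45, -37, -19, 0, 0, 0, 0]
    - [45, -37, -19, 0, 0, 0, 0]
    - [45, -37, -19, 0, 0, 0, 0]
    - [45, -37, -19, 0, 0, 0, 0]
    - [45, -37, -18, 0, 0, 0, 0]
    - [45, -26, -36, 0, 0, 0, 0]
    - [45, -26, -36, 0, 0, 0, 0]
    - [45, -26, -36, 0, 0, 0, 0]
    - [45, -26, -36, 0, 0, 0, 0]
    - [45, -26, -36, 0, 0, 0, 0]
    - [45, -26, -36, 0, 0, 0, 0]
    - [45, -26, -36, 0, 0, 0, 0]

```text
time_s: 39.9
tool_pos: [0.4637, -0.2825, 0.2483]
tool_rot: [180.0, -0.0, 140.1]
force: [-0.1, -0.2, -1.2]
grip_width: 0.0496
```

Call:
send_rows:
  plan:
    - [45, -29, -34, 0, 0, 0, 0]
    - [45, 0, 0, 30, 0, 0, 0]
    - [45, 0, 0, 40, 0, 0, 0]
    - [45, 0, 0, 40, 0, 0, 0]
    - [45, 0, 0, 40, 0, 0, 0]
    - [45, 0, 0, 20, 0, 0, 0]
    - [45, 0, 0, 10, 0, 0, 0]
    - [45, 0, 0, 0, 0, 0, 0]
    - [45, 0, 0, 0, 0, 0, 0]

```text
time_s: 40.8
tool_pos: [0.4656, -0.3262, 0.0696]
tool_rot: [180.0, 0.1, 140.1]
force: [0.4, 1.1, -0.6]
grip_width: 0.0495
```

Run:
```python
from h import *
go([(.468,-.325,.02,140)])
jars('t9')
blobs('w9',[BLUE+(.052,),ORANGE+(.052,)],900)
```

```text
now [ 0.4656 -0.3262  0.0696] [1.7998e+02 8.0000e-02 1.4007e+02] t 40.8 w 0.0495 F [ 0.4  1.1 -0.6]
(0.468, -0.325, 0.02, 140) turn [0.0004 0.0015 0.0013] = 1 x [0.0004 0.0015 0.0013]  shift [-1.   2.5 49.6] = 2 x [-0.5  1.2 24.8]
blue [317 179  21  16 215] [327.  186.5] ctr [0.6437 0.0241] rect ctr [0.6438 0.0239] sides [np.float64(31.9), np.float64(54.0)] ang -112.4
blue [ 624  256   16  156 1600] [633.3 325. ] ctr [ 0.249  -0.8061] rect ctr [ 0.2289 -0.8094] sides [np.float64(36.0), np.float64(418.4)] ang 179.9
blue [216 266  17  17 226] [223.8 273.7] ctr [0.4034 0.312 ] rect ctr [0.4026 0.3116] sides [np.float64(44.8), np.float64(44.1)] ang -90.6
orange [415 203  18  17 241] [424.  210.9] ctr [ 0.5706 -0.2443] rect ctr [ 0.5704 -0.2428] sides [np.float64(47.2), np.float64(44.9)] ang -90.8
orange [459 213  18  15 185] [467.5 219.1] ctr [ 0.5459 -0.3638] rect ctr [ 0.5465 -0.3636] sides [np.float64(42.3), np.float64(39.3)] ang -55.5
orange [ 261  253  126   60 5695] [323.5 287.5] ctr [ 0.4688 -0.3268] rect ctr [ 0.4671 -0.3253] sides [np.float64(30.6), np.float64(59.4)] ang 50.0
orange [  187   350   453    52 11627] [394.9 383.4] ctr [ 0.5338 -0.3326] rect ctr [ 0.5358 -0.3229] sides [np.float64(228.9), np.float64(30.5)] ang 50.1
```

Call:
send_rows:
  plan:
    - [45, -1, 2, 20, 0, 0, 0]
    - [45, 0, 0, 16, 0, 0, 0]
    - [45, 0, 0, 8, 0, 0, 0]
    - [45, 0, 0, 4, 0, 0, 0]
    - [45, 0, 0, 2, 0, 0, 0]
    - [45, 0, 0, 0, 0, 0, 0]
    - [45, 0, 0, 0, 0, 0, 0]
    - [70, 0, 0, 0, 0, 0, 0]
    - [70, 0, 0, 0, 0, 0, 0]
    - [70, 0, 0, 0, 0, 0, 0]
    - [70, 0, 0, 0, 0, 0, 0]

```text
time_s: 42.0
tool_pos: [0.4672, -0.325, 0.0187]
tool_rot: [180.0, 0.0, 140.1]
force: [-0.1, 0.5, -0.7]
grip_width: 0.0682
```

Call:
send_rows:
  plan:
    - [80, 0, 0, -30, 0, 0, 0]
    - [80, 0, 0, -45, 0, 0, 0]
    - [80, 0, 0, -45, 0, 0, 0]
    - [80, 0, 0, -45, 0, 0, 0]
    - [80, 0, 0, -45, 0, 0, 0]
    - [80, 0, 0, -20, 0, 0, 0]
    - [80, 0, 0, 0, 0, 0, 0]

```text
time_s: 42.7
tool_pos: [0.4686, -0.3262, 0.2525]
tool_rot: [179.9, 0.4, 140.1]
force: [0.2, 0.6, 0.1]
grip_width: 0.0799
```

Run:
```python
from h import *
go([(.49,.03,.25,140),(.403,.312,.25,140),(.403,.312,.02,140)])
```

```text
now [ 0.4686 -0.3262  0.2525] [179.87   0.39 140.07] t 42.7 w 0.0799 F [0.2 0.6 0.1]
(0.49, 0.03, 0.25, 140) turn [0.0023 0.0068 0.0012] = 1 x [0.0023 0.0068 0.0012]  shift [212.6 286.6   2.5] = 8 x [26.6 35.8  0.3]
(0.403, 0.312, 0.25, 140) turn [0. 0. 0.] = 0 x [0. 0. 0.]  shift [247.9 160.1   0. ] = 7 x [35.4 22.9  0. ]
(0.403, 0.312, 0.02, 140) turn [0. 0. 0.] = 0 x [0. 0. 0.]  shift [  0.  -0. 230.] = 5 x [ 0. -0. 46.]
```

Call:
send_rows:
  plan:
    - [80, 27, 36, 0, 0, 0, 0]
    - [80, 27, 36, 0, 0, 0, 0]
    - [80, 27, 36, 0, 0, 0, 0]
    - [80, 27, 36, 0, 0, 0, 0]
    - [80, 27, 36, 0, 0, 0, 0]
    - [80, 27, 36, 0, 0, 0, 0]
    - [80, 27, 36, 0, 0, 0, 0]
    - [80, 24, 35, 0, 0, 0, 0]
    - [80, 35, 23, 0, 0, 0, 0]
    - [80, 35, 23, 0, 0, 0, 0]
    - [80, 35, 23, 0, 0, 0, 0]
    - [80, 35, 23, 0, 0, 0, 0]

```text
time_s: 43.9
tool_pos: [0.4381, 0.1935, 0.247]
tool_rot: [-179.9, -0.1, 140.1]
force: [1.0, 0.5, 0.6]
grip_width: 0.0805
```

Call:
send_rows:
  plan:
    - [80, 35, 23, 0, 0, 0, 0]
    - [80, 35, 23, 0, 0, 0, 0]
    - [80, 36, 21, 0, 0, 0, 0]
    - [80, 0, 0, 45, 0, 0, 0]
    - [80, 0, 0, 45, 0, 0, 0]
    - [80, 0, 0, 40, 0, 0, 0]
    - [80, 0, 0, 10, 0, 0, 0]
    - [80, 0, 0, 0, 0, 0, 0]
    - [80, 0, 0, 0, 0, 0, 0]
    - [80, 0, 0, 0, 0, 0, 0]

```text
time_s: 44.9
tool_pos: [0.4027, 0.3128, 0.1108]
tool_rot: [179.8, 0.0, 140.1]
force: [0.5, -1.1, 1.5]
grip_width: 0.0805
```

Run:
```python
from h import *
go([(.403,.312,.02,140)])
blobs('w10',[BLUE+(.052,)],900)
```

```text
now [0.4027 0.3128 0.1108] [1.7977e+02 4.0000e-02 1.4006e+02] t 44.9 w 0.0805 F [ 0.5 -1.1  1.5]
(0.403, 0.312, 0.02, 140) turn [0.0041 0.0006 0.0011] = 1 x [0.0041 0.0006 0.0011]  shift [-0.8 -0.4 90.8] = 2 x [-0.4 -0.2 45.4]
blue [ 283  214   81   81 5085] [323.1 254.5] ctr [0.4023 0.3152] rect ctr [0.4025 0.3149] sides [np.float64(45.4), np.float64(48.9)] ang -38.5
```

Call:
send_rows:
  plan:
    - [80, 0, 0, 35, 0, 0, 0]
    - [80, 0, 0, 30, 0, 0, 0]
    - [80, 0, 0, 17, 0, 0, 0]
    - [80, 0, 0, 8, 0, 0, 0]
    - [80, 0, 0, 0, 0, 0, 0]
    - [80, 0, 0, 0, 0, 0, 0]
    - [45, 0, 0, 0, 0, 0, 0]
    - [45, 0, 0, 0, 0, 0, 0]
    - [45, 0, 0, 0, 0, 0, 0]
    - [45, 0, 0, 0, 0, 0, 0]
    - [45, 0, 0, 0, 0, 0, 0]
    - [45, 0, 0, 0, 0, 0, 0]

```text
time_s: 46.15
tool_pos: [0.4015, 0.312, 0.0188]
tool_rot: [180.0, 0.0, 140.1]
force: [-0.2, 0.3, 1.2]
grip_width: 0.0496
```

Call:
send_rows:
  plan:
    - [45, 0, 0, -10, 0, 0, 0]
    - [45, 0, 0, -40, 0, 0, 0]
    - [45, 0, 0, -45, 0, 0, 0]
    - [45, 0, 0, -45, 0, 0, 0]
    - [45, 0, 0, -45, 0, 0, 0]
    - [45, 0, 0, -45, 0, 0, 0]
    - [45, 0, 0, 0, 0, 0, 0]

```text
time_s: 46.85
tool_pos: [0.4039, 0.3139, 0.2563]
tool_rot: [179.3, 0.1, 140.1]
force: [1.0, 0.5, -1.3]
grip_width: 0.0499
```

Run:
```python
from h import *
go([(.49,.03,.25,140),(.475,-.24,.25,140),(.475,-.24,.02,140)])
jars('t10')
```

```text
now [0.4039 0.3139 0.2563] [1.7928e+02 1.2000e-01 1.4007e+02] t 46.85 w 0.0499 F [ 1.   0.5 -1.3]
(0.49, 0.03, 0.25, 140) turn [0.0125 0.0021 0.0013] = 1 x [0.0125 0.0021 0.0013]  shift [-248.5 -162.1    6.3] = 7 x [-35.5 -23.2   0.9]
(0.475, -0.24, 0.25, 140) turn [0. 0. 0.] = 0 x [0. 0. 0.]  shift [-162.1 -216.5   -0. ] = 6 x [-27.  -36.1  -0. ]
(0.475, -0.24, 0.02, 140) turn [0. 0. 0.] = 0 x [0. 0. 0.]  shift [  0.  -0. 230.] = 5 x [ 0. -0. 46.]
blue [317 179  21  16 214] [327.  186.5] ctr [0.6437 0.0241] rect ctr [0.6437 0.024 ] sides [np.float64(32.0), np.float64(54.1)] ang -111.9
blue [ 623  256   17  156 1614] [633.2 324.8] ctr [ 0.2495 -0.806 ] rect ctr [ 0.2289 -0.8092] sides [np.float64(36.7), np.float64(418.4)] ang -179.9
orange [415 203  18  17 242] [424.  210.9] ctr [ 0.5706 -0.2443] rect ctr [ 0.5704 -0.2428] sides [np.float64(47.2), np.float64(44.9)] ang -90.8
orange [458 213  19  17 247] [467.2 220.8] ctr [ 0.5413 -0.3627] rect ctr [ 0.5407 -0.3622] sides [np.float64(49.9), np.float64(44.7)] ang -90.8
orange [445 239  18  18 246] [453.8 247.6] ctr [ 0.4674 -0.3226] rect ctr [ 0.4677 -0.3219] sides [np.float64(46.9), np.float64(46.8)] ang -2.1
```

Call:
send_rows:
  plan:
    - [45, -36, -23, 0, 0, 0, 0]
    - [45, -36, -23, 0, 0, 0, 0]
    - [45, -36, -23, 0, 0, 0, 0]
    - [45, -36, -23, 0, 0, 0, 0]
    - [45, -36, -23, 0, 0, 0, 0]
    - [45, -36, -23, 0, 0, 0, 0]
    - [45, -33, -24, 0, 0, 0, 0]
    - [45, -27, -36, 0, 0, 0, 0]
    - [45, -27, -36, 0, 0, 0, 0]
    - [45, -27, -36, 0, 0, 0, 0]
    - [45, -27, -36, 0, 0, 0, 0]
    - [45, -27, -36, 0, 0, 0, 0]

```text
time_s: 48.1
tool_pos: [0.4748, -0.1983, 0.2472]
tool_rot: [-180.0, -0.1, 140.1]
force: [0.8, 0.0, -0.5]
grip_width: 0.0498
```

Call:
send_rows:
  plan:
    - [45, -27, -36, 0, 0, 0, 0]
    - [45, 0, 0, 30, 0, 0, 0]
    - [45, 0, 0, 40, 0, 0, 0]
    - [45, 0, 0, 40, 0, 0, 0]
    - [45, 0, 0, 40, 0, 0, 0]
    - [45, 0, 0, 20, 0, 0, 0]
    - [45, 0, 0, 10, 0, 0, 0]
    - [45, 0, 0, 0, 0, 0, 0]
    - [45, 0, 0, 0, 0, 0, 0]

```text
time_s: 49.0
tool_pos: [0.4743, -0.2421, 0.0692]
tool_rot: [180.0, 0.0, 140.1]
force: [0.7, -1.1, -0.4]
grip_width: 0.0496
```

Run:
```python
from h import *
go([(.475,-.24,.02,140)])
```

```text
now [ 0.4743 -0.2421  0.0692] [1.7998e+02 5.0000e-02 1.4007e+02] t 49.0 w 0.0496 F [ 0.7 -1.1 -0.4]
(0.475, -0.24, 0.02, 140) turn [0.0003 0.0008 0.0013] = 1 x [0.0003 0.0008 0.0013]  shift [ 0.8  2.1 49.2] = 2 x [ 0.4  1.  24.6]
```

Call:
send_rows:
  plan:
    - [45, 1, 2, 20, 0, 0, 0]
    - [45, 0, 0, 16, 0, 0, 0]
    - [45, 0, 0, 8, 0, 0, 0]
    - [45, 0, 0, 4, 0, 0, 0]
    - [45, 0, 0, 1, 0, 0, 0]
    - [45, 0, 0, 0, 0, 0, 0]
    - [45, 0, 0, 0, 0, 0, 0]
    - [66, 0, 0, 0, 0, 0, 0]
    - [66, 0, 0, 0, 0, 0, 0]
    - [66, 0, 0, 0, 0, 0, 0]
    - [66, 0, 0, 0, 0, 0, 0]

```text
time_s: 50.1
tool_pos: [0.4746, -0.2398, 0.0197]
tool_rot: [180.0, 0.0, 140.1]
force: [0.0, 0.4, 0.2]
grip_width: 0.0649
```

Call:
send_rows:
  plan:
    - [66, 0, 0, -30, 0, 0, 0]
    - [66, 0, 0, -45, 0, 0, 0]
    - [66, 0, 0, -45, 0, 0, 0]
    - [66, 0, 0, -45, 0, 0, 0]
    - [0, 0, 0, -45, 0, 0, 0]
    - [0, 0, 0, -20, 0, 0, 0]
    - [0, 27, 36, 0, 0, 0, 0]
    - [0, 27, 36, 0, 0, 0, 0]
    - [0, 27, 36, 0, 0, 0, 0]
    - [0, 27, 36, 0, 0, 0, 0]
    - [0, 0, 0, 0, 0, 0, 0]
    - [0, 0, 0, 0, 0, 0, 0]

```text
time_s: 51.3
tool_pos: [0.484, -0.0591, 0.2495]
tool_rot: [-180.0, 0.0, 140.2]
force: [0.0, -0.8, -0.5]
grip_width: 0.0097
```

Run:
```python
from h import *
go([])
B=('blue',(100,60,30),(125,255,255))
im=shot('top','t11');hsv=cv2.cvtColor(im,cv2.COLOR_RGB2HSV);m=cv2.inRange(hsv,B[1],B[2])
n,l,st,ce=cv2.connectedComponentsWithStats(m);P=[]
for i in range(1,n):
    if st[i,4]>40: print(st[i],ce[i])
    if 300<ce[i][0]<325 and 250<ce[i][1]<275 and st[i,4]>40: P.append(('top',)+tuple(ce[i]))
im2=shot('scene','s11');hsv=cv2.cvtColor(im2,cv2.COLOR_RGB2HSV);m=cv2.inRange(hsv,B[1],B[2])
n,l,st,ce=cv2.connectedComponentsWithStats(m)
for i in range(1,n):
    if st[i,4]>60 and 335<ce[i][0]<370 and 255<ce[i][1]<285: P.append(('scene',)+tuple(ce[i]))
print(P)
A=[];b=[]
for c,u,v in P:
    o,d=ray(c,u,v);d/=np.linalg.norm(d);M=np.eye(3)-np.outer(d,d);A.append(M);b.append(M@o)
print(np.linalg.solve(sum(A),sum(b)))
jars('t12')
for z in(.02,.03):print(z,[at(*p,z) for p in P])
a=cv2.resize(im2[120:260,150:380,::-1],None,fx=3,fy=3,interpolation=cv2.INTER_CUBIC);cv2.imwrite('pics/s11c.png',a)
```

```text
now [ 0.484  -0.0591  0.2495] [-1.7998e+02  1.0000e-02  1.4024e+02] t 51.3 w 0.0097 F [ 0.  -0.8 -0.5]
[317 179  22  17 228] [327.03508772 186.49561404]
[415 237  17  17 233] [423.03862661 245.14592275]
[306 256  12  12 107] [311.47663551 261.68224299]
[ 616  256   24  156 2119] [630.94289759 319.9886739 ]
[('top', np.float64(311.4766355140187), np.float64(261.68224299065423)), ('scene', np.float64(352.39156626506025), np.float64(270.27710843373495))]
[0.4356636  0.07121208 0.01877928]
blue [317 179  21  17 218] [327.1 186.6] ctr [0.6436 0.0239] rect ctr [0.6437 0.0239] sides [np.float64(32.2), np.float64(53.9)] ang -113.1
blue [415 237  17  17 230] [423.1 245.1] ctr [ 0.4754 -0.2387] rect ctr [ 0.4758 -0.2383] sides [np.float64(44.1), np.float64(44.2)] ang 178.0
blue [ 624  256   16  156 1599] [633.3 324.8] ctr [ 0.2495 -0.8061] rect ctr [ 0.2289 -0.8096] sides [np.float64(36.5), np.float64(418.4)] ang 180.0
orange [416 203  17  17 237] [424.1 210.8] ctr [ 0.5709 -0.2446] rect ctr [ 0.5704 -0.2442] sides [np.float64(44.4), np.float64(44.9)] ang 177.9
orange [458 213  19  17 245] [467.2 220.7] ctr [ 0.5414 -0.3629] rect ctr [ 0.5421 -0.3636] sides [np.float64(48.0), np.float64(46.6)] ang -46.3
orange [445 239  18  18 248] [453.7 247.6] ctr [ 0.4674 -0.3224] rect ctr [ 0.4677 -0.3219] sides [np.float64(46.9), np.float64(46.8)] ang -2.1
0.02 [array([0.43565461, 0.07106661, 0.02      ]), array([0.4362104 , 0.07180964, 0.02      ])]
0.03 [array([0.43506865, 0.07045584, 0.03      ]), array([0.44120503, 0.07612655, 0.03      ])]
```

View pics/s11c.png

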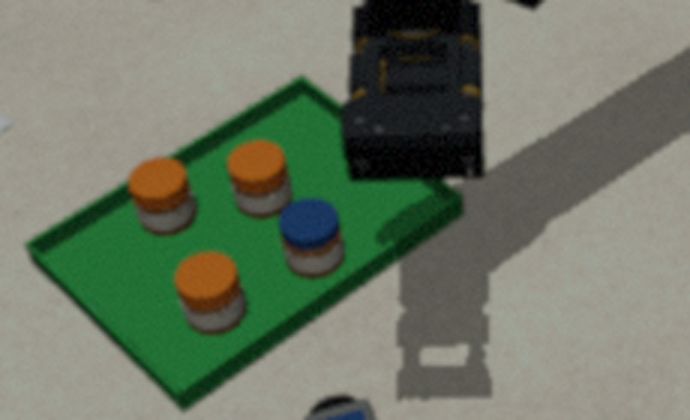

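All four jars stand upright in the green tray: blue at crop (310,235), orange at (160,190), (257,175) and (210,290). The shutter button triangulates to (0.4357, 0.0711, 0.019). I move above it.

Run:
```python
from h import *
go([(.4357,.0712,.25,140),(.4357,.0712,.04,140)])
```

```text
now [ 0.4839 -0.0617  0.2496] [-1.7999e+02  1.0000e-02  1.3992e+02] t 51.45 w 0.0023 F [-0.2 -0.5 -0.7]
(0.4357, 0.0712, 0.25, 140) turn [-0.0002  0.0003 -0.0014] = 1 x [-0.0002  0.0003 -0.0014]  shift [122.3  70.9  -0.4] = 3 x [40.8 23.6 -0.1]
(0.4357, 0.0712, 0.04, 140) turn [0. 0. 0.] = 0 x [0. 0. 0.]  shift [  0.  -0. 210.] = 5 x [ 0. -0. 42.]
```

Call:
send_rows:
  plan:
    - [0, 41, 24, 0, 0, 0, 0]
    - [0, 41, 24, 0, 0, 0, 0]
    - [0, 40, 23, 0, 0, 0, 0]
    - [0, 0, 0, 40, 0, 0, 0]
    - [0, 0, 0, 45, 0, 0, 0]
    - [0, 0, 0, 45, 0, 0, 0]
    - [0, 0, 0, 40, 0, 0, 0]
    - [0, 0, 0, 30, 0, 0, 0]
    - [0, 0, 0, 5, 0, 0, 0]
    - [0, 0, 0, 0, 0, 0, 0]
    - [0, 0, 0, 0, 0, 0, 0]
    - [0, 0, 0, 0, 0, 0, 0]

```text
time_s: 52.65
tool_pos: [0.4377, 0.073, 0.0464]
tool_rot: [179.8, 0.1, 140.0]
force: [-0.5, 0.4, -0.4]
grip_width: 0.0003
```

Run:
```python
from h import *
go([(.4357,.0712,.02,140)])
```

```text
now [0.4377 0.073  0.0464] [1.7981e+02 1.1000e-01 1.4005e+02] t 52.65 w 0.0003 F [-0.5  0.4 -0.4]
(0.4357, 0.0712, 0.02, 140) turn [0.0032 0.0019 0.0009] = 1 x [0.0032 0.0019 0.0009]  shift [ 0.4 -2.7 26.4] = 1 x [ 0.4 -2.7 26.4]
```

Call:
send_rows:
  plan:
    - [0, 0, -2, 10, 0, 0, 0]
    - [0, 0, 0, 8, 0, 0, 0]
    - [0, 0, 0, 4, 0, 0, 0]
    - [0, 0, 0, 2, 0, 0, 0]
    - [0, 0, 0, 0, 0, 0, 0]
    - [0, 0, 0, 0, 0, 0, 0]

```text
time_s: 53.25
tool_pos: [0.4345, 0.0712, 0.0206]
tool_rot: [-180.0, -0.0, 140.1]
force: [-1.6, -0.1, 2.2]
grip_width: 0.0007
```

Call:
send_rows:
  plan:
    - [0, 0, 0, 2, 0, 0, 0]
    - [0, 0, 0, 2, 0, 0, 0]
    - [0, 0, 0, 0, 0, 0, 0]
    - [0, 0, 0, 0, 0, 0, 0]

```text
time_s: 53.65
tool_pos: [0.4349, 0.0713, 0.0167]
tool_rot: [180.0, 0.0, 140.1]
force: [-1.3, 0.1, 4.1]
grip_width: 0.0004
```

Call:
send_rows:
  plan:
    - [0, 0, 0, 2, 0, 0, 0]
    - [0, 0, 0, 0, 0, 0, 0]
    - [0, 0, 0, 0, 0, 0, 0]

```text
time_s: 53.95
tool_pos: [0.435, 0.0713, 0.0162]
tool_rot: [180.0, -0.0, 140.1]
force: [-7.6, -1.9, 19.0]
grip_width: 0.0002
```

The button hits its hard stop at z 0.0162 with 19 N, so it is fully down. I release it and withdraw.

Call:
send_rows:
  plan:
    - [0, 0, 0, -5, 0, 0, 0]
    - [0, 0, 0, -10, 0, 0, 0]
    - [0, 0, 0, -30, 0, 0, 0]
    - [0, 0, 0, -45, 0, 0, 0]
    - [0, 0, 0, -45, 0, 0, 0]
    - [0, 0, 0, -45, 0, 0, 0]
    - [0, 0, 0, -40, 0, 0, 0]
    - [0, 40, 20, 0, 0, 0, 0]
    - [0, 40, 20, 0, 0, 0, 0]
    - [0, 40, 20, 0, 0, 0, 0]
    - [0, 0, 0, 0, 0, 0, 0]
    - [0, 0, 0, 0, 0, 0, 0]

```text
time_s: 55.15
tool_pos: [0.381, 0.1947, 0.2346]
tool_rot: [180.0, 0.1, 140.2]
force: [0.7, -1.6, -0.0]
grip_width: 0.0006
```

Run:
```python
from h import *
go([])
jars('t13'); blobs('s13',[BLUE+(.154,),RED+(.094,),('shut',(100,60,30),(125,255,255),.02)],100,'scene')
a=cv2.imread('pics/s13.png');b=cv2.imread('pics/t13.png')[80:440,150:630]
cv2.imwrite('pics/f13.png',np.hstack([cv2.resize(a[100:,100:520],(420,380)),cv2.resize(b,(380,285)).copy() if 0 else cv2.copyMakeBorder(cv2.resize(b,(380,285)),0,95,0,0,0)]))
```

```text
now [0.381  0.1947 0.2346] [1.7999e+02 6.0000e-02 1.4022e+02] t 55.15 w 0.0006 F [ 0.7 -1.6 -0. ]
blue [317 179  21  16 213] [327.  186.5] ctr [0.6437 0.0241] rect ctr [0.6439 0.0239] sides [np.float64(31.6), np.float64(54.1)] ang -111.9
blue [415 237  17  17 229] [423.1 245.1] ctr [ 0.4755 -0.2387] rect ctr [ 0.4758 -0.2383] sides [np.float64(44.1), np.float64(44.2)] ang 178.0
blue [ 624  256   16  156 1604] [633.3 324.8] ctr [ 0.2493 -0.8061] rect ctr [ 0.2289 -0.8095] sides [np.float64(36.3), np.float64(418.4)] ang 180.0
orange [416 203  17  17 239] [424.1 210.9] ctr [ 0.5706 -0.2445] rect ctr [ 0.5704 -0.2442] sides [np.float64(44.4), np.float64(44.9)] ang 177.9
orange [458 213  19  17 247] [467.2 220.8] ctr [ 0.5413 -0.3627] rect ctr [ 0.5407 -0.3622] sides [np.float64(49.9), np.float64(44.7)] ang -90.8
orange [445 239  18  18 247] [453.7 247.6] ctr [ 0.4673 -0.3225] rect ctr [ 0.4677 -0.3219] sides [np.float64(46.9), np.float64(46.8)] ang -2.1
blue [243 187  19  16 241] [252.4 194. ] ctr [ 0.5255 -0.1492] rect ctr [ 0.5268 -0.149 ] sides [np.float64(38.8), np.float64(43.4)] ang 52.9
blue [256 257  21  25 353] [265.9 268.7] ctr [0.6196 0.0203] rect ctr [0.6193 0.0195] sides [np.float64(29.8), np.float64(50.4)] ang 67.1
blue [346 264  14  13 151] [352.5 270.1] ctr [0.5028 0.1295] rect ctr [0.5025 0.1293] sides [np.float64(24.1), np.float64(26.4)] ang 45.1
red [271 306  17  22 229] [279.2 316.3] ctr [0.6466 0.0858] rect ctr [0.6464 0.0855] sides [np.float64(22.6), np.float64(43.7)] ang 66.2
shut [243 187  19  16 248] [252.3 194.1] ctr [ 0.4633 -0.2626] rect ctr [ 0.4645 -0.2625] sides [np.float64(46.5), np.float64(52.1)] ang 52.9
shut [255 256  23  26 386] [265.8 268.7] ctr [ 0.5762 -0.0594] rect ctr [ 0.5757 -0.06  ] sides [np.float64(38.0), np.float64(62.4)] ang 66.1
shut [345 264  15  14 164] [352.5 270.3] ctr [0.4361 0.0719] rect ctr [0.4371 0.0715] sides [np.float64(31.2), np.float64(34.2)] ang 45.1
```

View pics/f13.png

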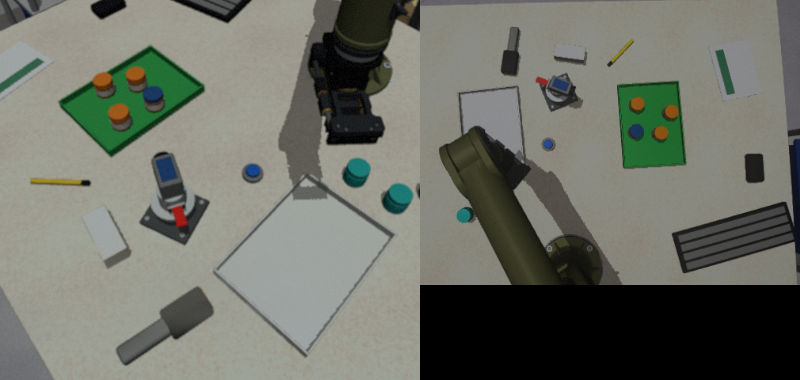

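The final views show the white tray empty and all four jars upright in the green tray. The head is seated facing them with its lever level, the button is up, and the bystanders and turquoise jars are unmoved. Handing in.

```bash
python3 -c "
from h import *
print(env.sign_off())"
```

```text
the job is handed in; nothing more can be done
None
```

The job is done and handed in at about 55 s of the 210 s allowed; the sign-off gave no verdict.

- **Camera head:** I set it over the ball with the lens towards the green tray. It touched down at the expected seated height, and its top sits within about 0.2 px of where a fully seated head should appear.
- **Latch:** I pressed the lever down only after seating, up to 12 N, with the fingertips ending about 3 mm below the calculated level position. Afterwards it measured its full 44 mm length lying level. I saw it down in the pictures but have no direct reading of the joint.
- **Jars:** Four were present, one blue and three orange, and all stand upright in the green tray. One orange jar was found a few centimetres from where I had put it. It was still upright inside the tray, so I left it there.
- **Shutter:** I pressed it to its hard stop (19 N) and let go, and it reads back at its original position.
- **Left alone:** The scanner, carton, pen and turquoise look-alikes look unmoved.

**Disagreement between checks:** the wrist camera read about 2–3 mm off from the top and scene cameras on the mount. I used the top and scene values, and the head went on without resistance.

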